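# Press a recorder's battery module home in a ratchet press

## Robot

A 6-joint arm with a two-finger parallel gripper is mounted at the origin on the work surface. World frame = base frame: x ahead of the robot, y to its left, z up, the work surface at z = 0. Lengths are in m, angles in rad, forces in N, time in s.
With the tool pointing down it reaches from about 0.35 to 0.875 m from the base axis. Payload 15.5 kg.
Tool frame: the origin (TCP) lies on the centre line of the jaws, within the pads' length; the fingertips stand 14 mm ahead of it and the grasp point (between the pads) lies 5 mm behind it; y points along the fingers, z is the direction in which the jaws open and shut, and the axes are right-handed (so a half turn about y gives the same grasp; the last joint's range is limited). The gripper opens to 85 mm and grips with 20 to 120 N. Pads are 22 mm wide; open, the fingers measure 114 mm over their backs; the gripper's body (76 mm by 85 mm) begins 54 mm behind the grasp point. The pads swing forward as they close: fully open they stand 13 mm farther back than shut.
Start: joints at [-1.278, 0.494, 1.345, -0, 1.302, -0.096], TCP at [0.236, -0.579, 0.213] pointing down, gripper open.
Joint ranges: [-2.91, 2.91], [-0.82, 2.16], [0.22, 2.67], [-1.22, 4.37], [0.12, 2.79], [-3.08, 3.08]. Speed limits (rad/s): [1.89, 1.89, 2.57, 3.01, 3.01, 3.01].

## Interface

Orientations are given as a unit quaternion [x, y, z, w].
In Python, from plant import arm, snapshot, camera_info gives the robot as it stands.
- The arm moves only by the tool play_rows, never from a script. Its argument "rows" is one flat list of numbers, 7 for each row, row after row: the turn, a rotation vector about the tool's x, y, z in degrees, then the shift along the tool's x, y, z in cm, then the gripper command: -1 is shut, 1 is fully open, values between are in proportion. In form: [ax, ay, az, x, y, z, claw, ax, ay, az, x, y, z, claw, ...]. A call has 1 to 10 rows; each row is the pose to reach, as a shift and turn from the pose commanded when the call began, along the tool's axes at that moment; what a row does not reach only later rows make up. A row lasts 1/12 s, in which the tool goes at most 41.7 mm and 7.16 degrees, less where a joint would pass 70% of its speed; a pose out of reach is approached as far as the arm can. A call with a gripper value outside its range is refused whole. The fingers move at their own pace and stop on an object; "newtons" is the grip in N (left out, the last holds). Time passes only in rows, so rows that repeat a pose let the fingers close. It gives the time, the measured TCP pose, the force and the opening at its end, in the units of the state.
- arm.state(): the state, without advancing time (a new reading comes with each control period).
- snapshot(name): name is "side" or "top" or "wrist"; returns the picture (420x560x3 uint8, blue, green, red); there is no depth.
- camera_info(name): a dict with "vertical_fov" (degrees; the focal length in pixels is half the picture's height over the tangent of half this angle, whatever the lens; pixels are square), "cx", "cy" (the principal point, pixels), "rvec" (rotation vector, rad) and "tvec" (3), from world to camera coordinates, as OpenCV has them. Camera axes: x right, y down, z forward; pixel columns grow to the right and rows downward; lengths in m; the calibration is good to about 2 mm. The wrist camera is an equidistant fisheye: a pixel r from the principal point sees the ray r / f radians off the axis. A picture is of the moment at which its call begins: read the wrist's pose just before it. camera_info takes no time and is no camera call; for the wrist camera it gives the pose at the moment of the call.
- arm.finish_job(): hands the job in, once; it reports no verdict.
The state is a dict: "clock": time; "q": joint angles; "dq": joint speeds; "tau": joint torques, N m; "position": TCP position; "tool_rot": TCP orientation; "contact_force": force on the tool from outside, world axes, zero at the start; "torque": the same for the moment, N m; "finger_gap": finger opening in m.
Only numpy, scipy, OpenCV 4.12 (cv2) and the standard library are available. Lean on these libraries where they do the work, as an engineer would, in place of code of your own. Each camera call takes 0.05 s, during which the arm holds its last target.

## Task

The white heart recorder lies in the ratchet press with its blue-capped battery module sticking out of one end. Pump the blue trigger of the press until the jaw has pushed the module fully home, cap closed against the housing, stopping as soon as you feel it seat so that the recorder is not crushed, and do not push the module with your fingers. Then press the red release so that the jaw springs all the way back, and lay the recorder flat, screen up, in the steel tray, leaving everything else where it is.

Things in the scene. Friction and masses are not known exactly. Their poses are not given: they have to be found in the camera images.
- press: The ratchet press, fixed to the table: aluminium base plate 130 (x) by 385 (y) by 12 mm, running from y -207 to y 178 mm in its frame; origin on the table, mid-width. The jaw advances towards +y, z is up. From -y to +y: trigger pad, white housing with the red release, blue jaw, bed with the recorder, white anvil block.
- trigger_pad (a point): Middle of the top of the black rubber pad (32 by 26 mm) on the end of the blue trigger lever, 65 mm from its level pivot (y -140, z 78 mm in the press frame). The pad stands at y -193, z 116 mm at rest, y -204, z 90 mm half-way and y -203, z 61 mm at the bottom of the stroke. A spring (3 to 5 N at the pad) brings it back up. Force on the pad: this spring plus about 0.56 of the jaw's force; 15 to 18 N slides the module in.
- trigger (a joint): Angle of the trigger: 0 at rest (up), 0.88 rad at the bottom of the stroke. From about 0.3 rad on it drives the jaw, by up to 19 mm. As the trigger goes back up the jaw falls back to the last tooth passed (teeth 8 mm apart; a full stroke gains two) and is held there. It must go right up between strokes. Three or more strokes are needed, the last one not a full one.
- release_top (a point): Middle of the top of the red release button (26 by 24 mm), at y -102, z 82 mm in the press frame. Pressed down by 5 mm or more (9 mm is the end of its travel; 2 to 12 N, most when the jaw is under load; it also moves about 5 mm towards -y) it lifts the holding pawl, and with the trigger up at rest the jaw springs right back. It rises again by itself.
- jaw (a joint): How far the jaw has advanced towards +y, m: 0 fully open (as at the start) to 0.062. A spring of 4 to 7 N pulls it open.
- jaw_pad: Black rubber pad on the jaw, 36 by 6 by 22 mm, that pushes the module's cap. Origin at the middle of its front (+y) face, at y -18, z 45 mm in the press frame with the jaw open. It gives 1 mm for each 16 N. More than 36 N between pad and module crushes the recorder.
- module: The recorder's battery module: blue cap 44 by 4 by 24 mm on a grey plug. Origin at the middle of the cap's inner face; axes as the recorder's. A stiff fit: about 14 N slides it along the recorder's y, until the cap meets the housing and it stops dead. It starts 5 to 11 mm out. Home: origin 50 mm from recorder_mid, towards -y; each mm more is a mm of gap. The cap then still stands 4 mm proud.
- recorder_mid (a point): Centre of the recorder, a loose white and blue box 50 (x) by 100 (y) by 28 mm (z), about 0.24 kg, screen on top (+z), module at its -y end. In the press its underside is at z 30 mm, its centre at z 44 mm. It may start up to 16 mm short of the anvil; the jaw pushes it there.
- tray_mid (a point): Middle of the inner floor of the steel tray, 4 mm above the table. The tray is fixed, 220 (x) by 160 (y) mm outside, walls 4 mm thick, 20 mm high. A red clip lies around x -82, y 30 mm in the tray's frame; the part from x -50 to x 106 mm is free.
- clip_red: Red electrode clip, 34 by 44 by 26 mm, loose in the tray. Origin at the middle of its underside. Leave alone.
- clip_yellow: Yellow electrode clip, loose, same size. Leave alone.
- clip_green: Green electrode clip, loose, same size. Leave alone.
- gel: White gel bottle, 56 mm wide, 120 mm high, upright. Origin at the middle of its underside. Leave alone.
- dongle: Blue plug-in stick, 22 by 64 by 10 mm. Leave alone.
- spare_module: A spare battery module lying loose, 44 by 34 by 24 mm. Leave alone.
- beaker: Clear cup, 70 mm wide, 80 mm high. Leave alone.
- bed (a point): Middle of the top of the grey bed that the recorder lies on: x 0, y 78, z 30 mm in the press frame; the bed is 34 mm wide. Four rail posts (tops at z 40 mm, inner faces 53 mm apart, 6 mm thick) keep the recorder straight; on each side the gap between posts, y 40 to y 110 mm, is free for a finger, down to the base plate at z 12 mm.
- anvil: White anvil block, 50 (x) by 14 (y) mm, that the recorder is pushed against; clamped fast to the press, in a different place each time. Origin at the foot of its working (-y) face, which stands at y 121 to 131 mm in the press frame; its top is at z 63 mm. A black knob stands behind it.

How it is judged:
On the way, in this order (a step that is already met when the one before it is completed fails the run):
1. the jaw has advanced and the module is fully home (gap under 1.5 mm) (value of joint jaw above 0.015 m and y of module in the frame of recorder_mid above -0.0515 m), for 0.1 s.
2. the release has been pressed and the jaw is back open (within 3 mm), the module still home and the recorder still in the press (value of joint jaw below 0.003 m and y of module in the frame of recorder_mid above -0.0515 m and horizontal distance between recorder_mid and press below 0.12 m), for 0.1 s.
At the end, for the whole second after the job is handed in: The recorder lies at rest on the floor of the steel tray, flat (within 0.1 rad) and screen up, its module fully home (gap under 1.5 mm), and the jaw of the press is fully open (within 3 mm) (x of recorder_mid in the frame of tray_mid between -0.085 and 0.085 m and y of recorder_mid in the frame of tray_mid between -0.055 and 0.055 m and z of recorder_mid in the frame of tray_mid below 0.018 m and angle between recorder_mid's own z axis and vertical below 0.1 rad and y of module in the frame of recorder_mid above -0.0515 m and value of joint jaw below 0.003 m and linear speed of module below 0.02 m/s); the robot touches nothing.
It fails at once if the jaw pad presses on the module with more than 36 N (contact force between jaw_pad and module above 36 N).
It fails at once if the fingers push on the module (more than 3 N) (contact force between the fingers and module above 3 N).
It fails at once if another thing is moved by more than 30 mm (distance of any of clip_red, clip_yellow, clip_green, gel, dongle, spare_module, beaker from where it was at the start of the episode above 0.03 m).
It also fails if it takes over 58 s, if anything falls off the work surface, if the arm or the gripper's body presses on something with over 40 N, if the wrist force passes 120 N, or if a joint passes its speed limit or range.

## Working session

There is one attempt and no reset: what is moved stays moved. The work goes in short steps, Python scripts to look and compute and a tool call to move; the robot and the scene stay as the last step left them, time stands still between calls to the robot, and variables do not carry over. Pictures are saved under pics/ and viewed, and the job is handed in when it is done.

Besides the shell and the picture viewer there is one more tool, called after "Call:" as name(argument=value, ...) on one line, values as JSON. play_rows: Moves the arm, as the interface text tells. Its arguments: {"type":"object","properties":{"rows":{"type":"array"},"newtons":{"type":"number"}},"required":["rows"]}

```bash
ls; mkdir -p pics; python3 - <<'E'
from plant import arm, snapshot, camera_info
import cv2
print(arm.state())
for n in ["side","top","wrist"]:
    print(n,camera_info(n))
    cv2.imwrite(f"pics/{n}0.png",snapshot(n))
E
```

```text
pics
{'clock': 0.0, 'q': array([-1.27850675e+00,  4.94155050e-01,  1.34614456e+00,  1.93704560e-05,
        1.30251639e+00, -9.55070752e-02]), 'dq': array([ 7.95583137e-04,  2.15011437e-03, -6.22116959e-05, -8.39438427e-04,
       -6.43846600e-04, -1.30277895e-04]), 'tau': array([ 2.92358163e-03, -8.82140136e+01, -3.83855796e+01,  1.17457189e-04,
        1.03338817e-02,  9.59280101e-06]), 'position': array([ 0.23623459, -0.57820971,  0.21251322]), 'tool_rot': array([-0.13628342,  0.69428728, -0.69342513,  0.13621158]), 'contact_force': array([0.39776824, 0.21594693, 0.72015953]), 'torque': array([ 0.04278161,  0.00808245, -0.00845397]), 'finger_gap': 0.08539286942667149}
side {'vertical_fov': 44.93564407985179, 'cx': 276.67886123163106, 'cy': 208.1882396469231, 'rvec': array([ 2.37688719, -0.14653957,  0.03419986]), 'tvec': array([-0.55925539,  0.15709049,  1.22585626])}
top {'vertical_fov': 42.78895716549398, 'cx': 285.11546470895775, 'cy': 211.41572630258798, 'rvec': array([ 2.17713298, -2.20961025,  0.06954723]), 'tvec': array([0.05659918, 0.57619453, 1.53216042])}
wrist {'vertical_fov': 65.70646984690485, 'cx': 276.08927520369195, 'cy': 212.2376819796378, 'rvec': array([-2.41862619,  1.62455232,  0.21943759]), 'tvec': array([-0.624402  , -0.03445151,  0.3779415 ])}
```

View pics/side0.png

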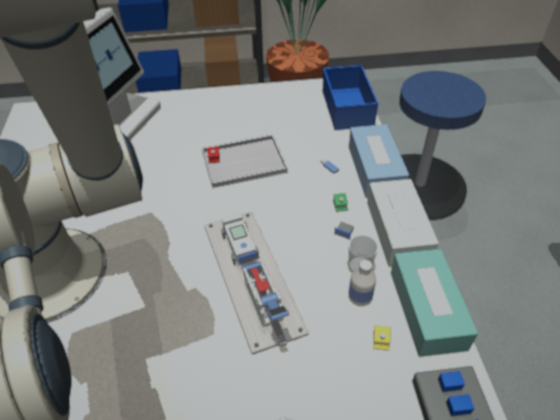

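View pics/top0.png

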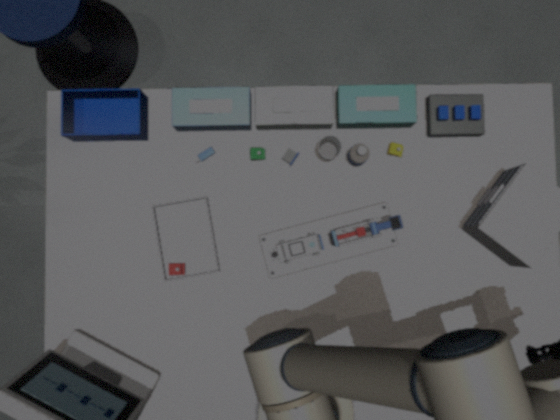

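View pics/wrist0.png

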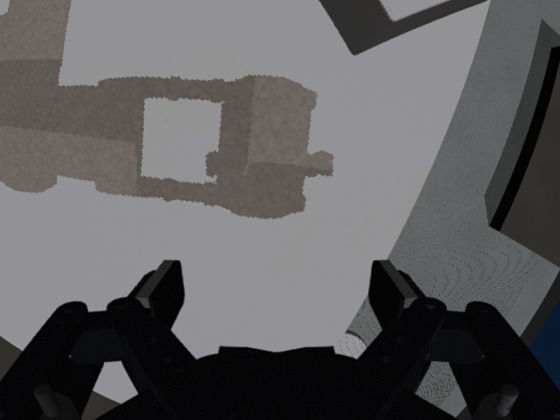

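The side view shows the press from about (210,230) to (300,330), with the tray around (245,160). The top view shows the press at (260-405, 205-275) and the tray at (155-218, 198-280). I'll enlarge both.

```bash
cat > h.py <<'E'
import numpy as np, cv2
from plant import arm, snapshot, camera_info
from scipy.spatial.transform import Rotation as R
def K(ci):
    f=210/np.tan(np.radians(ci['vertical_fov']/2)); return f
def ray(n,u,v,ci=None):
    ci=ci or camera_info(n); f=K(ci)
    Rm=R.from_rotvec(ci['rvec']).as_matrix(); C=-Rm.T@ci['tvec']
    x,y=u-ci['cx'],v-ci['cy']
    if n=='wrist':
        r=np.hypot(x,y); th=r/f; d=np.array([x/r*np.sin(th),y/r*np.sin(th),np.cos(th)])
    else: d=np.array([x/f,y/f,1])
    return C,Rm.T@d
def atz(n,u,v,z,ci=None):
    C,d=ray(n,u,v,ci); return C+d*(z-C[2])/d[2]
def proj(n,p,ci=None):
    ci=ci or camera_info(n); f=K(ci)
    c=R.from_rotvec(ci['rvec']).as_matrix()@np.asarray(p,float)+ci['tvec']
    if n=='wrist':
        r=np.hypot(c[0],c[1]); th=np.arctan2(r,c[2]); s=f*th/max(r,1e-9)
    else: s=f/c[2]
    return np.array([ci['cx']+s*c[0],ci['cy']+s*c[1]])
def crop(img,u0,v0,u1,v1,k,name):
    cv2.imwrite(name,cv2.resize(img[v0:v1,u0:u1],None,fx=k,fy=k,interpolation=cv2.INTER_CUBIC))
E
python3 - <<'E'
from h import *
t=cv2.imread('pics/top0.png');s=cv2.imread('pics/side0.png')
crop(t,250,195,415,285,4.8,'pics/top0c.png')
crop(t,145,190,225,285,6,'pics/top0t.png')
crop(s,195,205,315,355,4,'pics/side0c.png')
E
```

```text
(no output)
```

View pics/top0c.png

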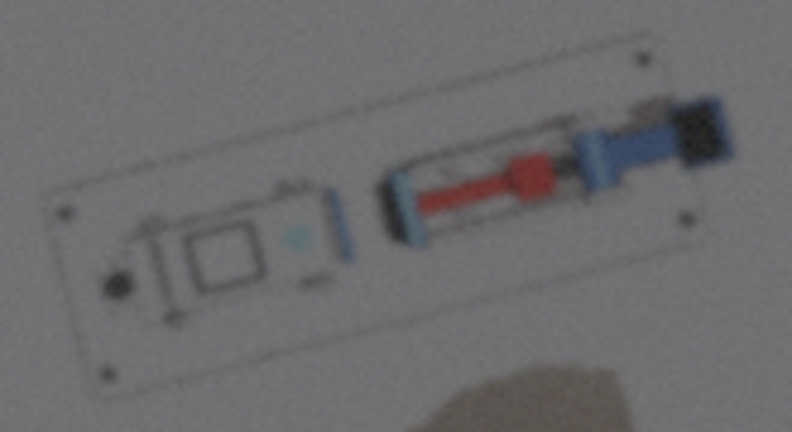

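View pics/side0c.png

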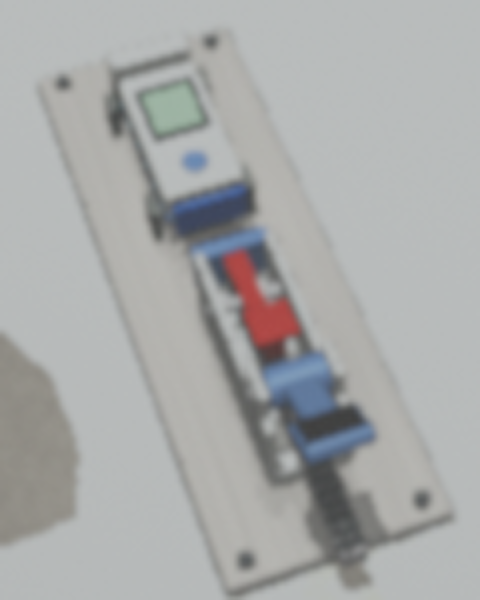

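View pics/top0t.png

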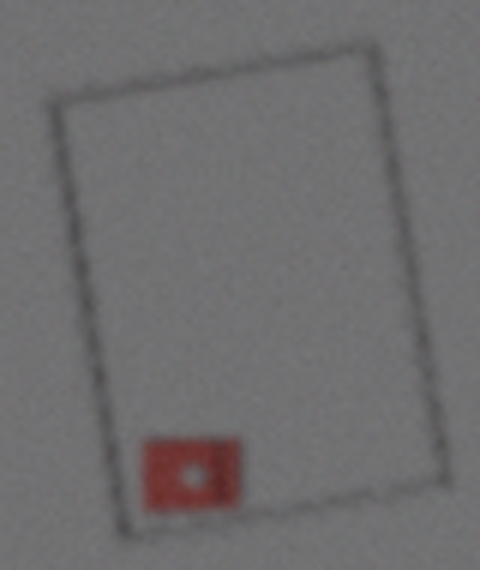

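```bash
cat >> h.py <<'E'
def uc(p,u0,v0,k): return (u0+(p[0]+.5)/k-.5, v0+(p[1]+.5)/k-.5)
E
python3 - <<'E'
from h import *
from scipy.optimize import least_squares
T=lambda p:uc(p,250,195,4.8); S=lambda p:uc(p,195,205,4); TT=lambda p:uc(p,145,190,6)
# press frame corners: order far(+y) corners
for p in [(45,190),(650,35),(705,243),(100,400)]: print('top plate',atz('top',*T(p),.012).round(4))
for p in [(38,85),(228,28),(452,515),(230,592)]: print('side plate',atz('side',*S(p),.012).round(4))
print('pad',atz('top',*T((697,133)),.116), atz('side',*S((335,424)),.116))
print('release',atz('top',*T((533,176)),.082),atz('side',*S((270,322)),.082))
for p in [(55,100),(375,45),(447,485),(125,535)]: print('tray',atz('top',*TT(p),.020).round(4))
print('clip',atz('top',*TT((192,475)),.026))
E
```

```text
top plate [0.5124 0.1246 0.012 ]
top plate [ 0.6007 -0.2425  0.012 ]
top plate [ 0.4746 -0.2724  0.012 ]
top plate [0.3861 0.0931 0.012 ]
side plate [0.3862 0.0922 0.012 ]
side plate [0.5116 0.1262 0.012 ]
side plate [ 0.6014 -0.2467  0.012 ]
side plate [ 0.4795 -0.2765  0.012 ]
pad [ 0.53723671 -0.24760462  0.116     ] [ 0.53968934 -0.24780904  0.116     ]
release [ 0.51508314 -0.15955271  0.082     ] [ 0.51453364 -0.15904692  0.082     ]
tray [0.5973 0.4266 0.02  ]
tray [0.6216 0.2727 0.02  ]
tray [0.4103 0.2397 0.02  ]
tray [0.3889 0.3933 0.02  ]
clip [0.41714633 0.36014735 0.026     ]
```

```bash
cat >> h.py <<'E'
from scipy.optimize import least_squares
def fit(model,world):
    m=np.array(model);w=np.array(world)[:,:2]
    def f(p): c,s=np.cos(p[2]),np.sin(p[2]); return (m@np.array([[c,s],[-s,c]])+p[:2]-w).ravel()
    r=least_squares(f,[.5,0,.2]); return r.x,f(r.x).reshape(-1,2)
def rel(target):
    """target world pos -> shift in current tool axes (cm)"""
    s=arm.state(); Rm=R.from_quat(s['tool_rot']); return Rm.inv().apply(np.array(target)-s['position'])*100
E
python3 - <<'E'
from h import *
pl=[(.065,.178),(.065,-.207),(-.065,-.207),(-.065,.178)]
w=[(.5124,.1246),(.6007,-.2425),(.4746,-.2724),(.3861,.0931)]
w2=[(.5116,.1262),(.6014,-.2467),(.4795,-.2765),(.3862,.0922)]
print(fit(pl,w)); print(fit(pl,w2)); x,_=fit(pl+pl+[(0,-.193),(0,-.102)]*2,w+w2+[(.5372,-.2476),(.5151,-.1596),(.5397,-.2478),(.5145,-.159)]);print(x,_)
t=[(-.0,.0)]
for a,b in [(.11,.08),(.106,.076)]:
  print(fit([(a,b),(a,-b),(-a,-b),(-a,b)],[(.5973,.4266),(.6216,.2727),(.4103,.2397),(.3889,.3933)]))
s=arm.state(); Rm=R.from_quat(s['tool_rot']); print(Rm.as_matrix().round(3))
c=x[2]; 
for zz in (1,-1):
  z=zz*np.array([np.cos(c),np.sin(c),0]); y=np.array([0,0,-1.]); xx=np.cross(y,z)
  M=R.from_matrix(np.c_[xx,y,z]); print(zz,(Rm.inv()*M).as_rotvec(degrees=True))
E
```

```text
(array([ 0.49004566, -0.0602053 ,  0.23699456]), array([[-0.00096247,  0.00348008],
       [ 0.0011287 , -0.00365839],
       [ 0.00086247, -0.00428008],
       [-0.0010287 ,  0.00445839]]))
(array([ 0.49118446, -0.0621264 ,  0.24311491]), array([[-1.76431298e-04,  8.63833606e-05],
       [ 2.70350077e-03, -6.91860844e-04],
       [-1.57356870e-03, -2.18638336e-03],
       [-9.53500769e-04,  2.79186084e-03]]))
[ 0.49084077 -0.06087531  0.24159367] [[-0.00103352  0.00290647]
 [ 0.00277785 -0.00381233]
 [ 0.00265332 -0.00501487]
 [-0.00095805  0.00330393]
 [-0.00023352  0.00130647]
 [ 0.00207785  0.00038767]
 [-0.00224668 -0.00091487]
 [-0.00105805  0.00420393]
 [-0.00018392 -0.00067019]
 [ 0.00014431 -0.00031302]
 [-0.00268392 -0.00047019]
 [ 0.00074431 -0.00091302]]
(array([0.504525  , 0.333075  , 0.15350194]), array([[ 0.0036996 ,  0.00235332],
       [ 0.00386357, -0.00186535],
       [-0.0022496 , -0.00250332],
       [-0.00531357,  0.00201535]]))
(array([0.504525  , 0.333075  , 0.15353131]), array([[ 0.00035555, -0.00220851],
       [-0.00069926,  0.00147943],
       [ 0.00109445,  0.00205851],
       [-0.00075074, -0.00132943]]))
[[-0.926 -0.     0.378]
 [-0.378  0.001 -0.926]
 [-0.    -1.    -0.001]]
1 [ 3.65554845e-02 -8.16277608e+01 -3.91830437e-02]
-1 [4.07798205e-02 9.83722272e+01 3.80451837e-02]
```

Call:
play_rows(rows=[0, -81.6, 0, -40.3, 0, -19.2, -1, 0, -81.6, 0, -40.3, 0, -19.2, -1, 0, -81.6, 0, -40.3, 0, -19.2, -1, 0, -81.6, 0, -40.3, 0, -19.2, -1, 0, -81.6, 0, -40.3, 0, -19.2, -1, 0, -81.6, 0, -40.3, 0, -19.2, -1, 0, -81.6, 0, -40.3, 0, -19.2, -1, 0, -81.6, 0, -40.3, 0, -19.2, -1, 0, -81.6, 0, -40.3, 0, -19.2, -1, 0, -81.6, 0, -40.3, 0, -19.2, -1], newtons=30)

```text
clock: 0.98
position: [0.5178, -0.2686, 0.213]
tool_rot: [0.518, -0.481, 0.481, -0.518]
contact_force: [1.1, 0.0, -0.1]
finger_gap: 0.0003
```

```bash
python3 - <<'E'
from h import *
s=arm.state(); print(s['clock'],s['position'],s['contact_force'],rel((.537,-.2483,.213)))
ci=camera_info('wrist');print(ci); Rm=R.from_rotvec(ci['rvec']).as_matrix(); print(-Rm.T@ci['tvec'],Rm.round(2))
cv2.imwrite('pics/w1.png',snapshot('wrist'))
M=R.from_matrix(np.c_[np.cross([0,0,-1],[np.cos(.2416),np.sin(.2416),0]),[0,0,-1],[np.cos(.2416),np.sin(.2416),0]])
print((R.from_quat(s['tool_rot']).inv()*M).as_rotvec(degrees=True))
E
```

```text
0.9833 [ 0.51782551 -0.26857839  0.21304978] [ 1.11356035  0.00668576 -0.11958232] [-1.88217229  0.00487896  2.06062411]
{'vertical_fov': 65.70646984690485, 'cx': 276.08927520369195, 'cy': 212.2376819796378, 'rvec': array([-2.87391023, -0.10493   , -0.01422032]), 'tvec': array([-0.49637514, -0.32901246,  0.2970622 ])}
[ 0.5124666  -0.20254186  0.37314636] [[ 1.    0.07  0.  ]
 [ 0.07 -0.96  0.26]
 [ 0.02 -0.26 -0.96]]
[ 5.60357124e-03 -9.64848507e+00 -3.93007342e-03]
```

View pics/w1.png

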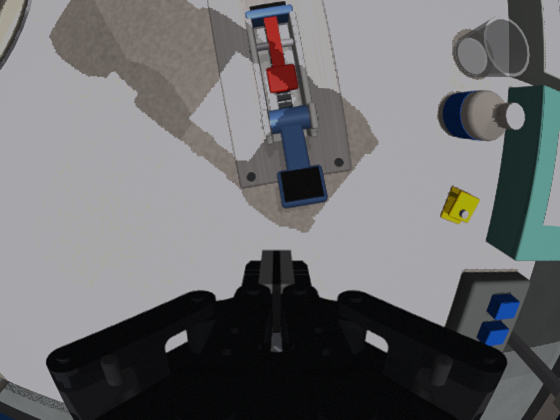

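The press is seen from the trigger end: pad at (302,185), release at (283,80). I'll finish the alignment and descend above the pad.

Call:
play_rows(rows=[0, -9.6, 0, -1.9, 1, 2.1, -1, 0, -9.6, 0, -1.9, 4, 2.1, -1, 0, -9.6, 0, -1.9, 6, 2.1, -1, 0, -9.6, 0, -1.9, 6, 2.1, -1, 0, -9.6, 0, -1.9, 6, 2.1, -1])

```text
clock: 1.45
position: [0.536, -0.2498, 0.1526]
tool_rot: [0.555, -0.439, 0.437, -0.555]
contact_force: [0.2, -1.0, 1.6]
finger_gap: -0.0001
```

```bash
python3 - <<'E'
from h import *
s=arm.state(); print(s['clock'],s['position'],s['contact_force'])
print(rel((.537,-.2483,.130)))
cv2.imwrite('pics/w2.png',snapshot('wrist'))
im=snapshot('side'); crop(im,195,205,315,355,4,'pics/s2.png')
for p in [(0,-.193,.116)]:
  c=.2416; w=[.4908+np.cos(c)*p[0]-np.sin(c)*p[1], -.0609+np.sin(c)*p[0]+np.cos(c)*p[1],p[2]]; print(w,proj('wrist',w))
E
```

```text
1.45 [ 0.53595123 -0.24982315  0.15260799] [ 0.22876947 -1.04912517  1.55467187]
[-0.12036081  2.26076572  0.14093393]
[np.float64(0.5369764972170487), np.float64(-0.24829458664743734), 0.116] [277.75504223 227.15947815]
```

View pics/w2.png

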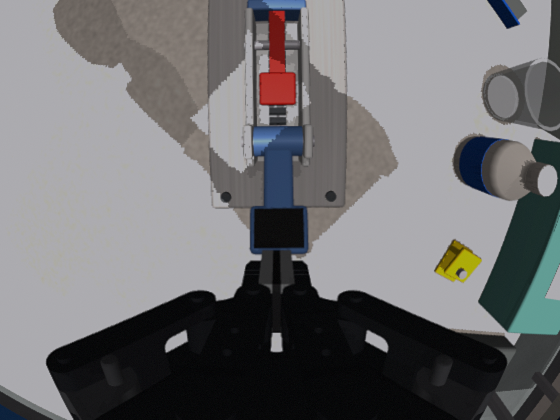

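View pics/s2.png

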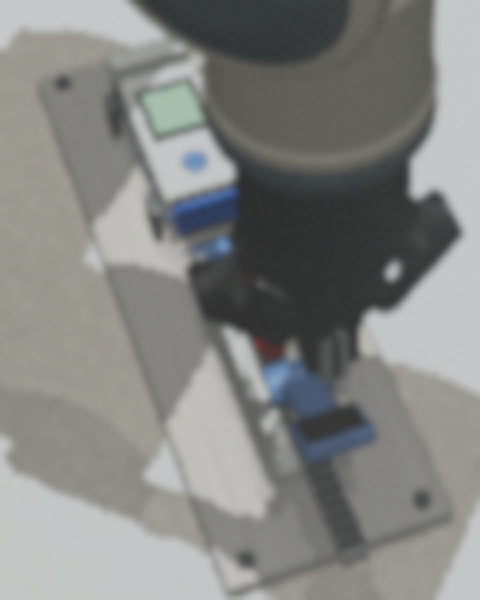

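Call:
play_rows(rows=[0, 0, 0, -0.1, 1.2, 0.1, -1, 0, 0, 0, -0.1, 2.2, 0.1, -1, 0, 0, 0, 0.1, 2.6, 0.1, -1, 0, 0, 0, 0.3, 2.9, 0.1, -1, 0, 0, 0, 0.45, 3.2, 0.1, -1, 0, 0, 0, 0.6, 3.5, 0.1, -1, 0, 0, 0, 0.7, 3.8, 0.1, -1, 0, 0, 0, 0.8, 4.1, 0.1, -1, 0, 0, 0, 0.9, 4.4, 0.1, -1, 0, 0, 0, 1.0, 4.7, 0.1, -1])

```text
clock: 2.38
position: [0.5398, -0.2597, 0.1058]
tool_rot: [0.555, -0.438, 0.438, -0.555]
contact_force: [-0.8, -0.1, 0.2]
finger_gap: 0.0004
```

```bash
cat >> h.py <<'E'
def W(p,c=.2416): return np.array([.4908+np.cos(c)*p[0]-np.sin(c)*p[1], -.0609+np.sin(c)*p[0]+np.cos(c)*p[1],p[2]])
def P(w,c=.2416):
    d=np.array(w)-[.4908,-.0609,0]; return np.array([np.cos(c)*d[0]+np.sin(c)*d[1],-np.sin(c)*d[0]+np.cos(c)*d[1],d[2]])
E
python3 - <<'E'
from h import *
s=arm.state(); print(s['clock'],P(s['position'])*1000,s['contact_force'],s['torque'])
cv2.imwrite('pics/w3.png',snapshot('wrist'))
E
```

```text
2.3833 [ 4.17824411e-02 -2.04719030e+02  1.05848369e+02] [-0.82946404 -0.14129644  0.2245055 ] [ 0.04073882 -0.05420343 -0.00051509]
```

View pics/w3.png

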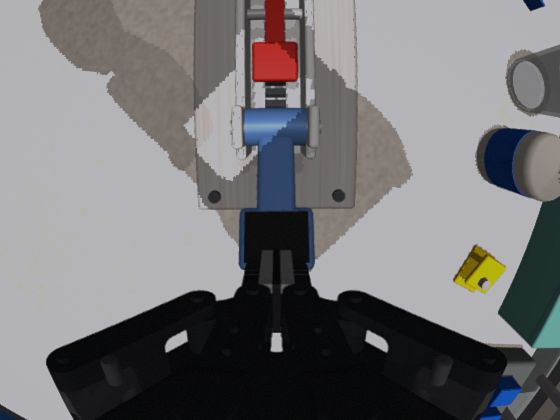

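```bash
python3 - <<'E'
from h import *
for p in [(0,-.193,.116),(0,-.204,.09),(0,-.2016,.0987),(0,-.2047,.0918),(0,-.14,.09),(0,-.102,.082)]:
  print(p,proj('wrist',W(p)))
s=arm.state(); print(s['clock'],P(s['position'])*1000,s['contact_force'])
im=cv2.imread('pics/w3.png'); crop(im,215,90,345,310,2.7,'pics/w3c.png')
E
```

```text
(0, -0.193, 0.116) [277.27687767 239.78158487]
(0, -0.204, 0.09) [277.2394161  242.22473837]
(0, -0.2016, 0.0987) [277.26490209 243.68315643]
(0, -0.2047, 0.0918) [277.25727515 244.47515664]
(0, -0.14, 0.09) [276.45970197 128.82468878]
(0, -0.102, 0.082) [275.94995909  62.1532812 ]
2.4333 [-1.25587147e-01 -2.04716808e+02  1.05312767e+02] [-0.28113267 -0.08181583 -0.94599538]
```

View pics/w3c.png

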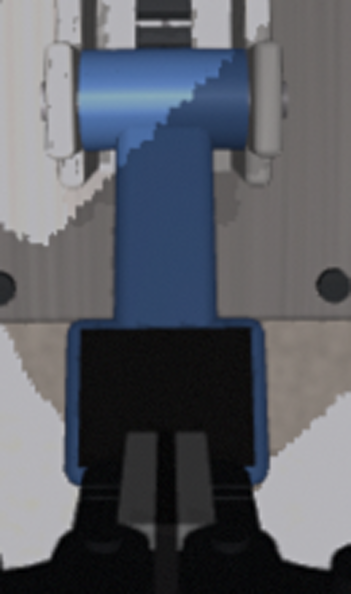

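```bash
python3 - <<'E'
from h import *
im=snapshot('side'); crop(im,215,255,315,355,5.5,'pics/s3.png')
for n,p in [('pad rest',(0,-.193,.116)),('pad half',(0,-.204,.09)),('tip',(0,-.2047,.0913)),('tcp',(0,-.2047,.1053))]:
  q=proj('side',W(p)); print(n,(q-[215,255]+.5)*5.5)
E
```

```text
pad rest [344.00492094 310.6645112 ]
pad half [355.79191996 373.60287003]
tip [356.42023029 373.30287963]
tcp [355.88003406 352.88849622]
```

View pics/s3.png

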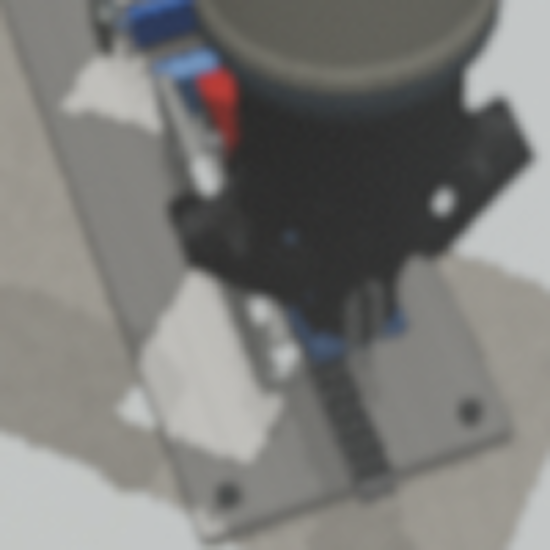

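```bash
python3 - <<'E'
from h import *
s=arm.state(); print(s['clock'],P(s['position'])*1000,s['contact_force'])
a=ray('side',215+366/5.5-.5,255+362/5.5-.5); b=ray('wrist',276.5,249.5)
print('side cam',P(a[0]),'wrist cam',P(b[0]))
for C,d in (a,b):
  for z in (.085,.0913,.105,.116,.13): print(z,(P(C+d*(z-C[2])/d[2])*1000).round(1))
E
```

```text
2.4833 [-1.40524373e-01 -2.04610682e+02  1.05571825e+02] [ 0.77327168 -0.14999266  0.33926153]
side cam [-0.17761861 -0.71006474  0.98651344] wrist cam [-1.70526559e-04 -1.38289712e-01  2.65702082e-01]
0.085 [   6.2 -198.    85. ]
0.0913 [   4.9 -201.6   91.3]
0.105 [   2.1 -209.3  105. ]
0.116 [-1.000e-01 -2.156e+02  1.160e+02]
0.13 [  -3.  -223.5  130. ]
0.085 [  -0.5 -210.5   85. ]
0.0913 [  -0.5 -208.    91.3]
0.105 [  -0.4 -202.5  105. ]
0.116 [  -0.4 -198.1  116. ]
0.13 [  -0.4 -192.5  130. ]
```

Call:
play_rows(rows=[0, 0, 0, 0, -1, 0, -1, 0, 0, 0, -1.2, -1, 0, -1, 0, 0, 0, -1.2, -0.5, 0, -1, 0, 0, 0, -1.2, -0.2, 0, -1, 0, 0, 0, -1.2, -0.2, 0, -1])

```text
clock: 2.9
position: [0.5366, -0.2474, 0.1074]
tool_rot: [0.555, -0.438, 0.438, -0.555]
contact_force: [0.4, -0.3, -0.3]
finger_gap: 0.0002
```

Call:
play_rows(rows=[0, 0, 0, 0, 0.3, 0, -1, 0, 0, 0, 0.1, 0.5, 0, -1, 0, 0, 0, 0.1, 0.5, 0, -1])

```text
clock: 3.15
position: [0.5372, -0.249, 0.1025]
tool_rot: [-0.555, 0.438, -0.438, 0.555]
contact_force: [0.3, 1.2, 1.7]
finger_gap: -0.0005
```

```bash
python3 - <<'E'
from h import *
s=arm.state(); print(s['clock'],P(s['position'])*1000,s['contact_force'])
cv2.imwrite('pics/w4.png',snapshot('wrist'))
im=snapshot('side'); crop(im,215,255,315,355,5.5,'pics/s4.png')
E
```

```text
3.15 [ 2.87586518e-02 -1.93701564e+02  1.02541375e+02] [0.34293747 1.21046014 1.70250017]
```

View pics/w4.png

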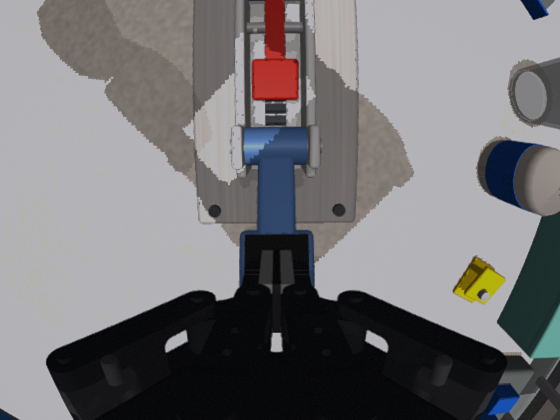

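View pics/s4.png

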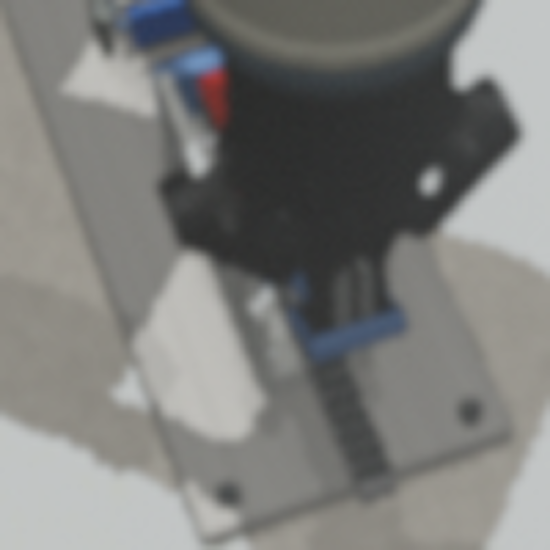

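Call:
play_rows(rows=[0, 0, 0, 0.1, 0.3, 0, -1, 0, 0, 0, 0.2, 0.6, 0, -1, 0, 0, 0, 0.2, 0.6, 0, -1])

```text
clock: 3.5
position: [0.5378, -0.2511, 0.0967]
tool_rot: [-0.555, 0.438, -0.438, 0.555]
contact_force: [-0.3, -0.0, 2.9]
finger_gap: 0.0001
```

Call:
play_rows(rows=[0, 0, 0, 0.1, 0.3, 0, -1, 0, 0, 0, 0.2, 0.6, 0, -1, 0, 0, 0, 0.2, 0.6, 0, -1])

```text
clock: 3.75
position: [0.5381, -0.2529, 0.0905]
tool_rot: [0.555, -0.438, 0.438, -0.555]
contact_force: [0.4, 0.6, 2.7]
finger_gap: 0.0001
```

```bash
python3 - <<'E'
from h import *
s=arm.state(); print(s['clock'],P(s['position'])*1000,s['contact_force'])
im=snapshot('side'); crop(im,215,255,315,355,5.5,'pics/s5.png')
E
```

```text
3.75 [ 1.22878675e-02 -1.97790236e+02  9.05361498e+01] [0.35392919 0.57004469 2.69858483]
```

View pics/s5.png

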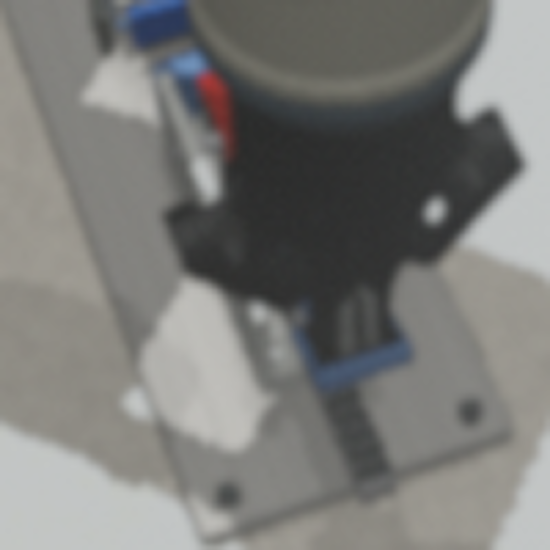

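Call:
play_rows(rows=[0, 0, 0, 0.2, 0.4, 0, -1, 0, 0, 0, 0.3, 0.8, 0, -1, 0, 0, 0, 0.4, 1.2, 0, -1, 0, 0, 0, 0.45, 1.6, 0, -1, 0, 0, 0, 0.5, 2.0, 0, -1, 0, 0, 0, 0.5, 2.4, 0, -1])

```text
clock: 4.3
position: [0.5398, -0.2587, 0.067]
tool_rot: [0.555, -0.437, 0.439, -0.555]
contact_force: [-0.8, -4.1, 6.5]
finger_gap: 0.0001
```

Call:
play_rows(rows=[0, 0, 0, 0, 0.4, 0, -1, 0, 0, 0, 0, 0.8, 0, -1, 0, 0, 0, -0.1, 1.2, 0, -1, 0, 0, 0, -0.2, 1.6, 0, -1, 0, 0, 0, -0.2, 1.6, 0, -1])

```text
clock: 4.72
position: [0.5396, -0.2568, 0.0507]
tool_rot: [0.555, -0.437, 0.439, -0.555]
contact_force: [1.9, -7.4, 5.8]
finger_gap: -0.0002
```

```bash
python3 - <<'E'
from h import *
s=arm.state(); print(s['clock'],P(s['position'])*1000,s['contact_force'])
im=snapshot('side'); crop(im,195,205,315,355,4,'pics/s6.png')
cv2.imwrite('pics/w6.png',snapshot('wrist'))
E
```

```text
4.7167 [   0.49445418 -201.88080861   50.72011694] [ 1.86129502 -7.39674732  5.76142512]
```

View pics/s6.png

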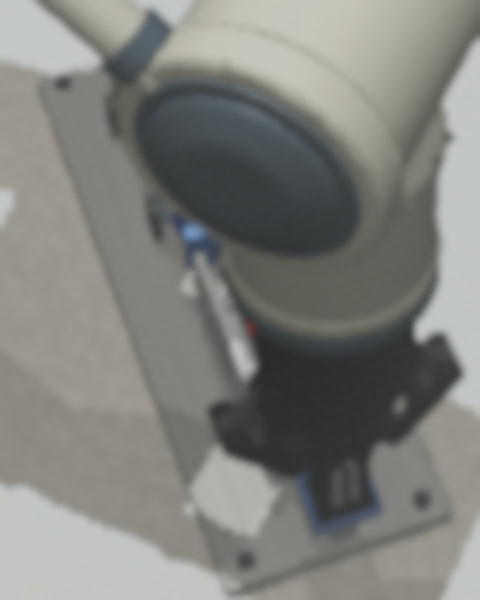

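View pics/w6.png

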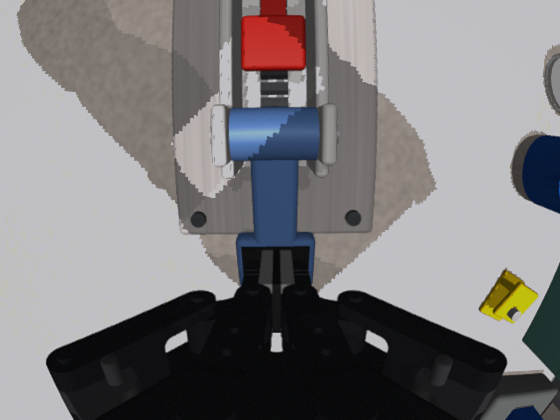

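Call:
play_rows(rows=[0, 0, 0, 0.1, -1.6, 0, -1, 0, 0, 0, 0.1, -3.2, 0, -1, 0, 0, 0, -0.3, -4.8, 0, -1, 0, 0, 0, -0.9, -6.2, 0, -1, 0, 0, 0, -0.9, -6.2, 0, -1, 0, 0, 0, -0.9, -6.2, 0, -1])

```text
clock: 5.32
position: [0.5368, -0.2469, 0.1131]
tool_rot: [-0.555, 0.438, -0.438, 0.555]
contact_force: [-0.2, -0.2, 0.5]
finger_gap: -0.0003
```

```bash
python3 - <<'E'
from h import *
s=arm.state(); print(s['clock'],P(s['position'])*1000,s['contact_force'])
im=snapshot('side'); crop(im,195,205,315,355,4,'pics/s7.png')
cv2.imwrite('pics/w7.png',snapshot('wrist'))
E
```

```text
5.3167 [   0.20278849 -191.62677881  113.08055834] [-0.22649169 -0.2493802   0.4988513 ]
```

View pics/s7.png

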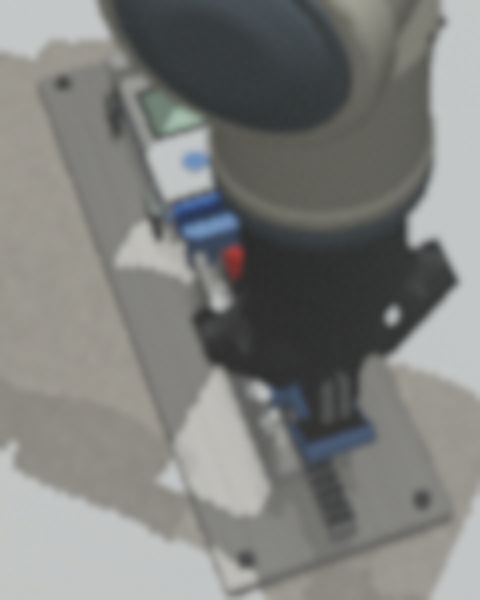

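View pics/w7.png

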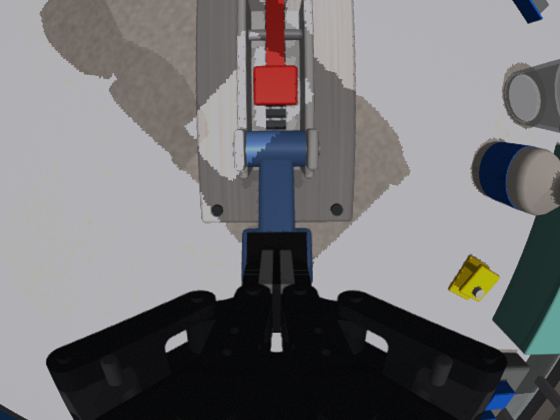

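Call:
play_rows(rows=[0, 0, 0, 0.1, 0.9, 0, -1, 0, 0, 0, 0.5, 1.5, 0, -1, 0, 0, 0, 0.8, 2.1, 0, -1, 0, 0, 0, 1.0, 2.5, 0, -1, 0, 0, 0, 1.1, 2.8, 0, -1, 0, 0, 0, 1.2, 3.1, 0, -1, 0, 0, 0, 1.25, 3.4, 0, -1, 0, 0, 0, 1.3, 3.7, 0, -1])

```text
clock: 6.08
position: [0.5397, -0.2598, 0.076]
tool_rot: [0.555, -0.438, 0.438, -0.555]
contact_force: [-4.5, 0.2, 7.1]
finger_gap: 0.0001
```

Call:
play_rows(rows=[0, 0, 0, 0.05, 0.2, 0, -1, 0, 0, 0, 0.05, 0.4, 0, -1, 0, 0, 0, 0.1, 0.6, 0, -1, 0, 0, 0, 0.1, 0.8, 0, -1])

```text
clock: 6.42
position: [0.54, -0.261, 0.0683]
tool_rot: [0.555, -0.438, 0.438, -0.555]
contact_force: [-3.1, -1.5, 7.6]
finger_gap: 0.0001
```

Call:
play_rows(rows=[0, 0, 0, 0, 0.2, 0, -1, 0, 0, 0, 0, 0.4, 0, -1, 0, 0, 0, 0, 0.6, 0, -1])

```text
clock: 6.67
position: [0.5402, -0.2613, 0.0624]
tool_rot: [0.555, -0.437, 0.439, -0.555]
contact_force: [-3.4, -3.9, 8.2]
finger_gap: 0.0002
```

Call:
play_rows(rows=[0, 0, 0, 0, 0.2, 0, -1, 0, 0, 0, -0.05, 0.4, 0, -1])

```text
clock: 6.83
position: [0.5403, -0.2613, 0.0586]
tool_rot: [0.555, -0.437, 0.439, -0.555]
contact_force: [-4.4, -7.8, 10.3]
finger_gap: 0.0
```

Call:
play_rows(rows=[0, 0, 0, 0, 0.2, 0, -1, 0, 0, 0, -0.05, 0.4, 0, -1])

```text
clock: 7.0
position: [0.5403, -0.2611, 0.0548]
tool_rot: [0.556, -0.437, 0.439, -0.555]
contact_force: [-4.5, -8.8, 10.3]
finger_gap: -0.0
```

Call:
play_rows(rows=[0, 0, 0, 0, 0.2, 0, -1, 0, 0, 0, -0.1, 0.4, 0, -1, 0, 0, 0, -0.1, 0.5, 0, -1, 0, 0, 0, -0.1, 0.5, 0, -1])

```text
clock: 7.33
position: [0.5402, -0.2601, 0.0496]
tool_rot: [0.555, -0.437, 0.439, -0.555]
contact_force: [-2.3, -7.0, 7.7]
finger_gap: -0.0
```

```bash
python3 - <<'E'
from h import *
s=arm.state(); print(s['clock'],P(s['position'])*1000,s['contact_force'])
im=snapshot('side'); crop(im,195,205,315,355,4,'pics/s8.png')
E
```

```text
7.3333 [   0.32582346 -205.2053941    49.61713078] [-2.25867605 -6.96100263  7.662625  ]
```

View pics/s8.png

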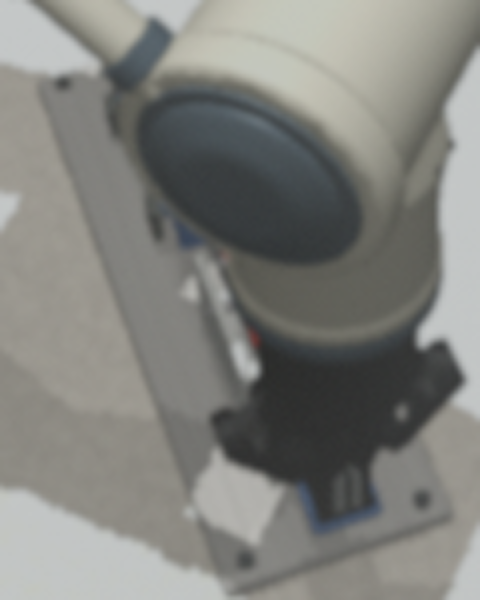

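Call:
play_rows(rows=[0, 0, 0, 0.1, -1.6, 0, -1, 0, 0, 0, 0, -3.2, 0, -1, 0, 0, 0, -0.5, -4.8, 0, -1, 0, 0, 0, -1.2, -6.2, 0, -1, 0, 0, 0, -1.2, -6.2, 0, -1, 0, 0, 0, -1.2, -6.2, 0, -1])

```text
clock: 7.88
position: [0.5371, -0.2469, 0.1117]
tool_rot: [-0.555, 0.437, -0.439, 0.555]
contact_force: [-0.1, -0.1, -0.4]
finger_gap: -0.0
```

```bash
python3 - <<'E'
from h import *
s=arm.state(); print(s['clock'],P(s['position'])*1000,s['contact_force'])
im=snapshot('side'); crop(im,205,205,285,285,7,'pics/s9.png')
cv2.imwrite('pics/w9.png',snapshot('wrist'))
im=snapshot('top'); crop(im,250,195,415,285,4.8,'pics/t9.png')
E
```

```text
7.8833 [   0.49327395 -191.64301019  111.71626721] [-0.09912278 -0.09582186 -0.35863405]
```

View pics/s9.png

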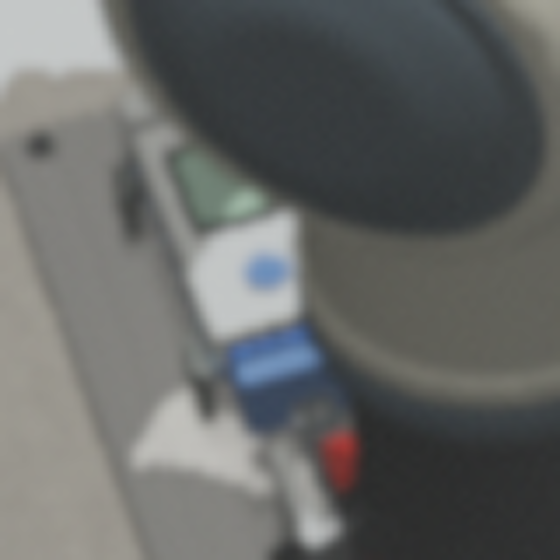

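View pics/t9.png

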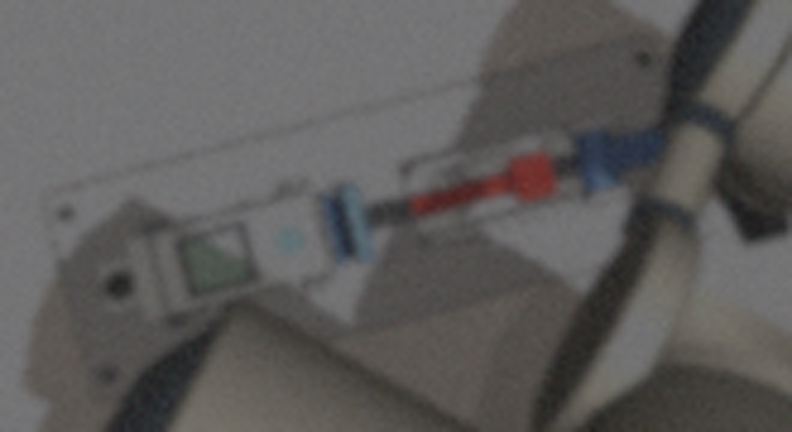

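View pics/w9.png

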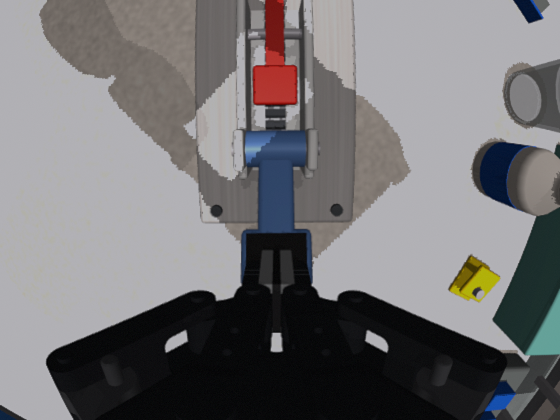

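```bash
python3 - <<'E'
from h import *
t=cv2.imread('pics/t9.png'); 
g=cv2.convertScaleAbs(t,alpha=2.5); cv2.imwrite('pics/t9b.png',cv2.resize(g[150:350,80:430],None,fx=2.2,fy=2.2))
t=cv2.imread('pics/top0c.png'); g=cv2.convertScaleAbs(t,alpha=2.5); cv2.imwrite('pics/t0b.png',cv2.resize(g[150:350,80:430],None,fx=2.2,fy=2.2))
E
```

```text
(no output)
```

View pics/t9b.png

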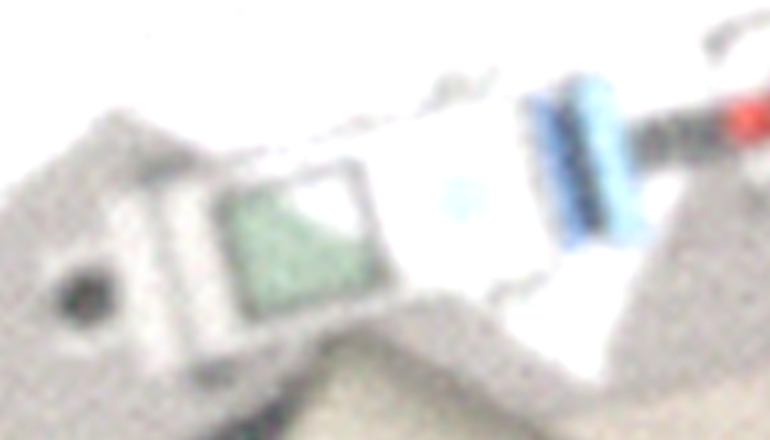

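View pics/t0b.png

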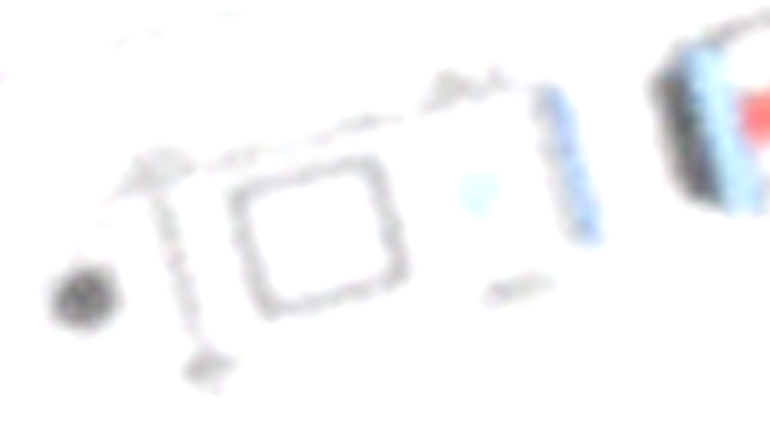

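```bash
python3 - <<'E'
from h import *
T=lambda p:atz('top',*uc((80+p[0]/2.2,150+p[1]/2.2),250,195,4.8),p[2])
for n,p in dict(lineA=(182,268,.06),screenL=(238,255,.058),screenR=(375,225,.058),housR=(542,170,.058),capmid=(560,170,.056),padfrontjaw=(577,165,.056),jawblueR=(635,160,.06), t0line=(182,255,.06),t0screenL=(255,250,.058),t0screenR=(395,220,.058),t0padf=(675,135,.056),t0caplft=(552,170,.056),t0capr=(585,165,.056)).items(): print(n,(P(T(p))*1000).round(1))
E
```

```text
lineA [  0.5 118.7  60. ]
screenL [1.000e-01 1.034e+02 5.800e+01]
screenR [-1.5 66.2 58. ]
housR [ 1.3 19.6 58. ]
capmid [ 0.1 14.8 56. ]
padfrontjaw [ 0.2 10.1 56. ]
jawblueR [-2.3 -4.8 60. ]
t0line [  3.9 117.8  60. ]
t0screenL [ 0.2 98.7 58. ]
t0screenR [-1.6 60.8 58. ]
t0padf [  1.3 -17.2  56. ]
t0caplft [ 0.6 16.9 56. ]
t0capr [-0.3  8.1 56. ]
```

Call:
play_rows(rows=[0, 0, 0, 0.1, 0.8, 0, -1, 0, 0, 0, 0.4, 1.3, 0, -1, 0, 0, 0, 0.7, 1.8, 0, -1, 0, 0, 0, 0.9, 2.2, 0, -1, 0, 0, 0, 0.95, 2.4, 0, -1, 0, 0, 0, 0.95, 2.4, 0, -1])

```text
clock: 8.53
position: [0.5388, -0.2563, 0.0863]
tool_rot: [0.555, -0.438, 0.438, -0.555]
contact_force: [-0.9, 1.4, 1.9]
finger_gap: 0.0
```

Call:
play_rows(rows=[0, 0, 0, 0.05, 0.15, 0, -1, 0, 0, 0, 0.1, 0.3, 0, -1, 0, 0, 0, 0.1, 0.3, 0, -1])

```text
clock: 8.78
position: [0.539, -0.2571, 0.0839]
tool_rot: [0.555, -0.438, 0.438, -0.555]
contact_force: [-1.7, 2.2, 3.1]
finger_gap: -0.0001
```

Call:
play_rows(rows=[0, 0, 0, 0.05, 0.15, 0, -1, 0, 0, 0, 0.1, 0.3, 0, -1])

```text
clock: 8.95
position: [0.5393, -0.2581, 0.0812]
tool_rot: [0.555, -0.438, 0.438, -0.555]
contact_force: [-2.5, 2.4, 6.0]
finger_gap: -0.0001
```

Call:
play_rows(rows=[0, 0, 0, 0.02, 0.1, 0, -1, 0, 0, 0, 0.05, 0.2, 0, -1])

```text
clock: 9.12
position: [0.5396, -0.2586, 0.0793]
tool_rot: [0.555, -0.438, 0.438, -0.555]
contact_force: [-3.9, 2.7, 10.9]
finger_gap: -0.0001
```

Call:
play_rows(rows=[0, 0, 0, 0.02, 0.1, 0, -1, 0, 0, 0, 0.05, 0.2, 0, -1])

```text
clock: 9.28
position: [0.5397, -0.2591, 0.0775]
tool_rot: [-0.555, 0.438, -0.438, 0.555]
contact_force: [-4.3, 5.2, 12.3]
finger_gap: 0.0003
```

Call:
play_rows(rows=[0, 0, 0, 0.02, 0.1, 0, -1, 0, 0, 0, 0.03, 0.2, 0, -1])

```text
clock: 9.45
position: [0.5398, -0.2595, 0.0755]
tool_rot: [0.555, -0.438, 0.438, -0.555]
contact_force: [-4.6, 2.4, 12.9]
finger_gap: -0.0002
```

Call:
play_rows(rows=[0, 0, 0, 0.02, 0.1, 0, -1, 0, 0, 0, 0.03, 0.2, 0, -1])

```text
clock: 9.62
position: [0.5399, -0.2599, 0.0737]
tool_rot: [0.555, -0.438, 0.438, -0.555]
contact_force: [-4.8, 1.9, 13.6]
finger_gap: 0.0001
```

Call:
play_rows(rows=[0, 0, 0, 0.02, 0.1, 0, -1, 0, 0, 0, 0.03, 0.2, 0, -1])

```text
clock: 9.78
position: [0.54, -0.2602, 0.0717]
tool_rot: [0.555, -0.438, 0.438, -0.555]
contact_force: [-4.7, 2.2, 14.2]
finger_gap: 0.0001
```

Call:
play_rows(rows=[0, 0, 0, 0.02, 0.1, 0, -1, 0, 0, 0, 0.02, 0.2, 0, -1])

```text
clock: 9.95
position: [0.5401, -0.2604, 0.0697]
tool_rot: [0.555, -0.438, 0.438, -0.555]
contact_force: [-5.1, 0.5, 14.3]
finger_gap: 0.0002
```

Force has levelled off near 14 N, so the module is sliding. I'll continue in 1 mm steps and watch for the rise.

Call:
play_rows(rows=[0, 0, 0, 0.01, 0.1, 0, -1, 0, 0, 0, 0.02, 0.2, 0, -1])

```text
clock: 10.12
position: [0.5401, -0.2607, 0.0677]
tool_rot: [0.555, -0.438, 0.438, -0.555]
contact_force: [-5.9, 1.9, 14.0]
finger_gap: -0.0001
```

Call:
play_rows(rows=[0, 0, 0, 0.01, 0.1, 0, -1, 0, 0, 0, 0.01, 0.15, 0, -1])

```text
clock: 10.28
position: [0.5401, -0.2609, 0.0662]
tool_rot: [0.555, -0.438, 0.438, -0.555]
contact_force: [-4.9, 0.9, 15.0]
finger_gap: 0.0
```

Call:
play_rows(rows=[0, 0, 0, 0, 0.1, 0, -1, 0, 0, 0, 0, 0.15, 0, -1])

```text
clock: 10.45
position: [0.5402, -0.261, 0.0649]
tool_rot: [0.555, -0.438, 0.438, -0.555]
contact_force: [-6.3, 0.0, 18.2]
finger_gap: -0.0001
```

Call:
play_rows(rows=[0, 0, 0, 0, 0.06, 0, -1, 0, 0, 0, 0, 0.06, 0, -1])

```text
clock: 10.62
position: [0.5402, -0.261, 0.0644]
tool_rot: [0.555, -0.438, 0.439, -0.555]
contact_force: [-6.1, 1.7, 19.1]
finger_gap: -0.0002
```

Call:
play_rows(rows=[0, 0, 0, 0, 0.05, 0, -1, 0, 0, 0, 0, 0.05, 0, -1])

```text
clock: 10.78
position: [0.5402, -0.2611, 0.064]
tool_rot: [0.555, -0.438, 0.439, -0.555]
contact_force: [-5.5, 0.1, 19.4]
finger_gap: 0.0004
```

```bash
python3 - <<'E'
from h import *
s=arm.state(); print(s['clock'],P(s['position'])*1000,s['contact_force'])
im=snapshot('top'); im=crop(cv2.convertScaleAbs(im,alpha=2.2),265,225,345,265,9.5,'pics/t10.png')
E
```

```text
10.7833 [ 1.09230536e-01 -2.06173366e+02  6.40116142e+01] [-5.51601047  0.08105637 19.36840031]
```

View pics/t10.png

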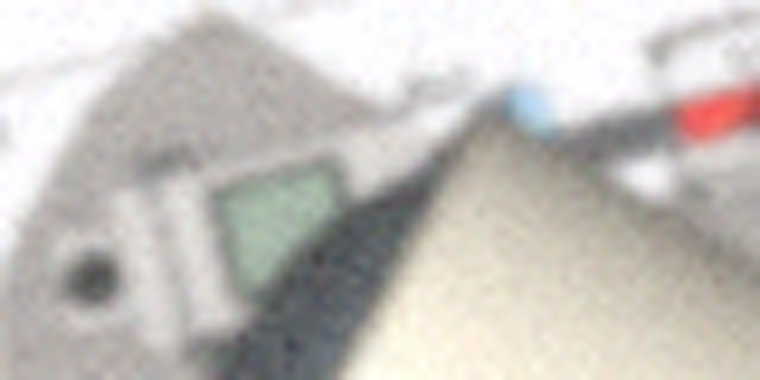

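Call:
play_rows(rows=[0, 0, 0, 0, -1.6, 0, -1, 0, 0, 0, 0, -3.2, 0, -1, 0, 0, 0, -0.9, -5, 0, -1, 0, 0, 0, -1.3, -7, 0, -1, 0, 0, 0, -5, -9, 0, -1, 0, 0, 0, -9, -9, 0, -1, 0, 0, 0, -10.4, -9, 0, -1, 0, 0, 0, -10.4, -9, 0, -1, 0, 0, 0, -10.4, -9, 0, -1])

```text
clock: 11.58
position: [0.516, -0.1589, 0.1531]
tool_rot: [0.555, -0.437, 0.438, -0.555]
contact_force: [-0.2, -1.0, 1.4]
finger_gap: 0.0001
```

```bash
python3 - <<'E'
from h import *
s=arm.state(); print(s['clock'],P(s['position'])*1000,s['contact_force'])
w=snapshot('wrist');cv2.imwrite('pics/w11.png',w); crop(w,190,0,370,140,4.4,'pics/w11c.png')
im=snapshot('side'); crop(im,195,205,315,355,4,'pics/s11.png')
for p in [(0,-.102,.082),(0,.02,.058),(0,.12,.063)]: print(proj('wrist',W(p)))
E
```

```text
11.5833 [   1.06591712 -101.18365074  153.08750319] [-0.15762698 -0.99858308  1.36074924]
[275.32492317 216.16024501]
[274.18252954  55.30690277]
[273.36369921 -55.85024633]
```

View pics/w11.png

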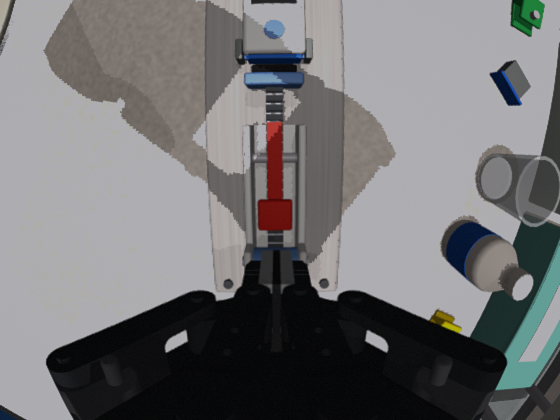

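View pics/w11c.png

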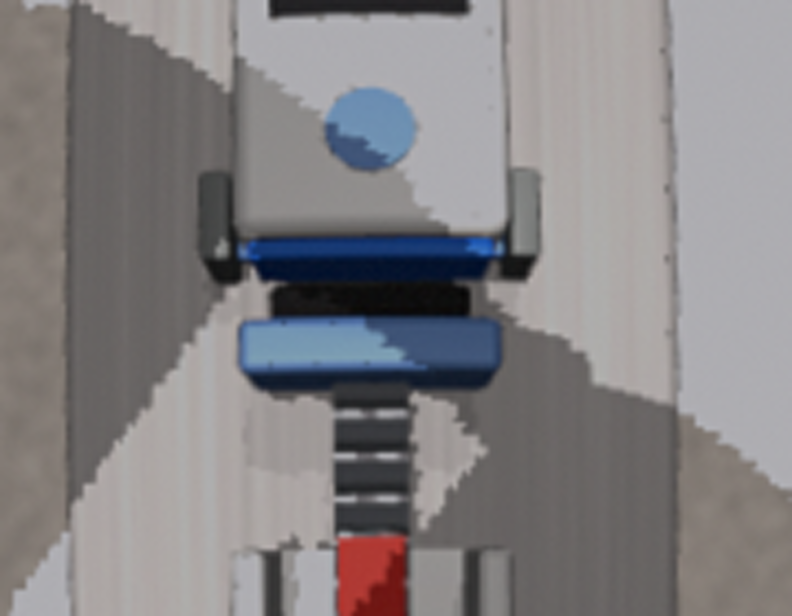

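View pics/s11.png

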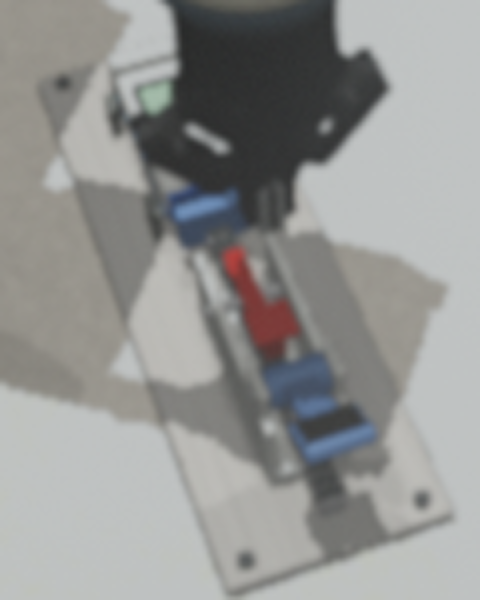

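```bash
python3 - <<'E'
from h import *
w=cv2.imread('pics/w11.png'); crop(w,235,30,320,95,9.2,'pics/w11d.png')
for v,z in [(235,.058),(238,.056),(250,.056),(255,.056),(280,.032),(284,.056),(318,.06)]:
  print(v,z,(P(atz('wrist',190+370/4.4,(v+.5)/4.4-.5,z))*1000).round(1))
E
```

```text
235 0.058 [-0.1 21.9 58. ]
238 0.056 [-0.1 21.8 56. ]
250 0.056 [-0.1 19.5 56. ]
255 0.056 [-0.1 18.6 56. ]
280 0.032 [-0.2 18.6 32. ]
284 0.056 [-0.1 13.2 56. ]
318 0.06 [-0.2  6.2 60. ]
```

View pics/w11d.png

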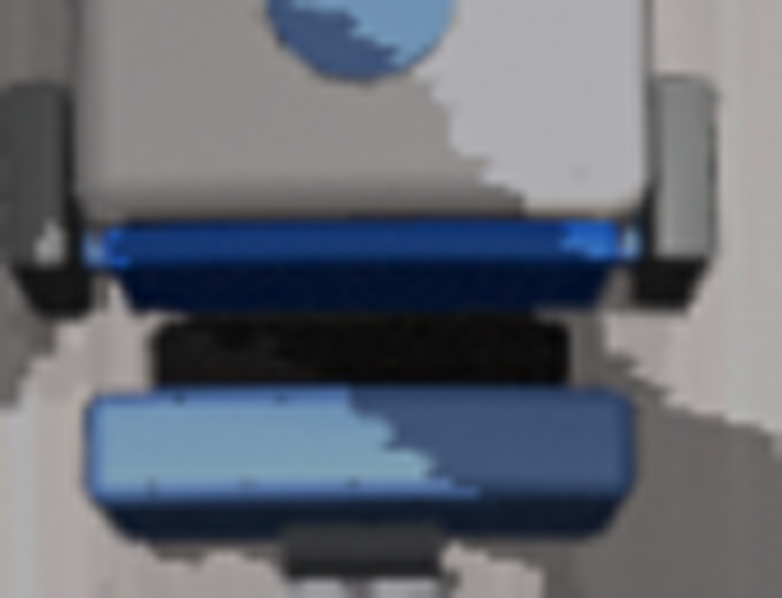

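The cap is flush against the housing: its top edge and the housing edge both fall at y ≈ 22 mm, with no plug visible. The jaw is holding about 4 mm behind it. Next is the red release.

Call:
play_rows(rows=[0, 0, 0, 0.2, 3.5, -0.1, -1, 0, 0, 0, 0.2, 7, -0.1, -1, 0, 0, 0, 0.2, 8, -0.1, -1, 0, 0, 0, 0.2, 8.4, -0.1, -1, 0, 0, 0, 0.3, 8.8, -0.1, -1, 0, 0, 0, 0.4, 9.1, -0.1, -1, 0, 0, 0, 0.4, 9.1, -0.1, -1])

```text
clock: 12.27
position: [0.5166, -0.1643, 0.0629]
tool_rot: [-0.555, 0.437, -0.439, 0.555]
contact_force: [-1.8, -0.7, 3.1]
finger_gap: 0.0002
```

```bash
python3 - <<'E'
from h import *
s=arm.state(); print(s['clock'],P(s['position'])*1000,s['contact_force'])
w=snapshot('wrist');cv2.imwrite('pics/w12.png',w)
E
```

```text
12.2667 [   0.30189035 -106.54888311   62.85337389] [-1.81133157 -0.70831041  3.13302383]
```

View pics/w12.png

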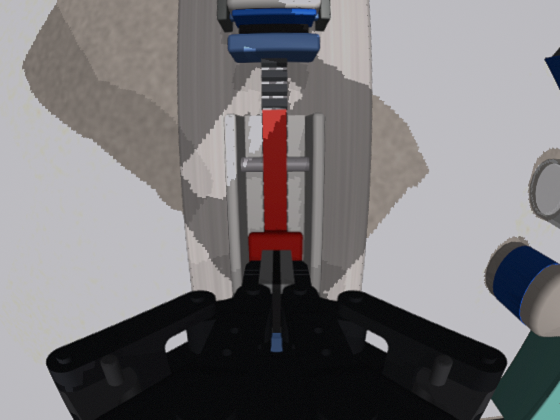

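Call:
play_rows(rows=[0, 0, 0, 0, 0.15, 0, -1, 0, 0, 0, 0, 0.25, 0, -1, 0, 0, 0, 0, 0.25, 0, -1])

```text
clock: 12.57
position: [0.517, -0.1642, 0.0607]
tool_rot: [-0.555, 0.437, -0.439, 0.555]
contact_force: [0.7, -5.8, 5.4]
finger_gap: -0.0
```

```bash
python3 - <<'E'
from h import *
s=arm.state(); print(s['clock'],P(s['position'])*1000,s['contact_force'])
w=snapshot('wrist');cv2.imwrite('pics/w13.png',w)
E
```

```text
12.5667 [   0.73234555 -106.5868976    60.67851245] [ 0.7118132  -5.76449707  5.41883082]
```

View pics/w13.png

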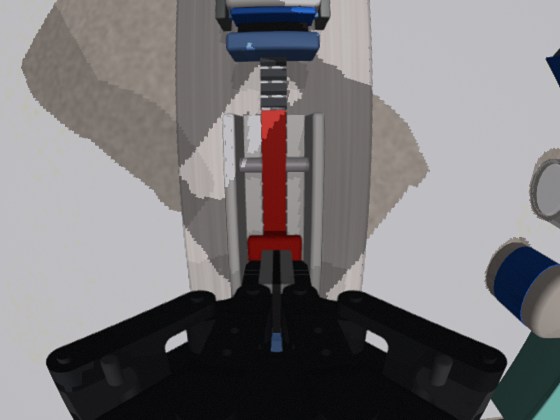

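Call:
play_rows(rows=[0, 0, 0, 0.1, 0.15, -0.05, -1, 0, 0, 0, 0.1, 0.25, -0.05, -1, 0, 0, 0, 0.1, 0.25, -0.05, -1])

```text
clock: 12.87
position: [0.5169, -0.1655, 0.058]
tool_rot: [-0.555, 0.437, -0.439, 0.555]
contact_force: [1.3, -6.7, 6.6]
finger_gap: 0.0001
```

```bash
python3 - <<'E'
from h import *
s=arm.state(); print(s['clock'],P(s['position'])*1000,s['contact_force'])
w=snapshot('wrist');cv2.imwrite('pics/w14.png',w)
im=snapshot('side'); crop(im,215,225,315,355,4.5,'pics/s14.png')
E
```

```text
12.8667 [   0.35398971 -107.7773439    57.99137046] [ 1.33331381 -6.71340518  6.6243171 ]
```

View pics/w14.png

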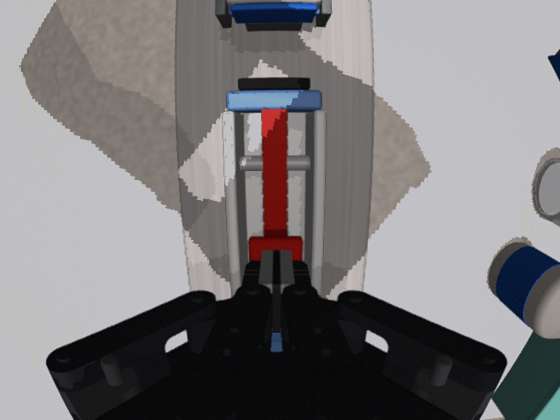

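View pics/s14.png

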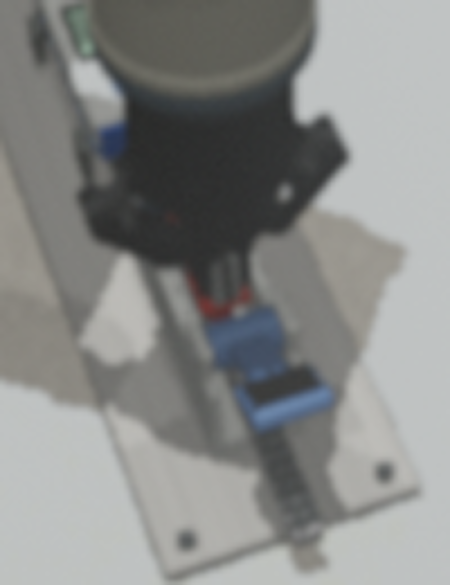

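The jaw has sprung back (pad at v≈85, against the housing). I'll lift, open, and move above the recorder.

Call:
play_rows(rows=[0, 0, 0, 0, 0, 0, -1, 0, 0, 0, 0, -3, 0, -1, 0, 0, 0, 0, -7, 0, -1, 0, 0, 0, -4, -10, 0, 1, 0, 0, 0, -8, -10, 0, 1, 0, 0, 0, -12, -10, 0, 1, 0, 0, 0, -16, -10, 0, 1, 0, 0, 0, -18, -10, 0, 1, 0, 0, 0, -18, -10, 0, 1, 0, 0, 0, -18, -10, 0, 1])

```text
clock: 13.8
position: [0.4734, 0.0117, 0.1574]
tool_rot: [-0.556, 0.437, -0.437, 0.556]
contact_force: [1.4, -0.0, 0.3]
finger_gap: 0.083
```

```bash
python3 - <<'E'
from h import *
s=arm.state(); print(s['clock'],P(s['position'])*1000,s['contact_force'],s['finger_gap'])
w=snapshot('wrist');cv2.imwrite('pics/w15.png',w)
im=snapshot('side'); crop(im,185,185,315,335,4,'pics/s15.png')
for p in [(0,.122,.063),(0,.072,.058),(0,.022,.058)]: print(proj('wrist',W(p)))
E
```

```text
13.8 [  0.42615137  74.64565998 157.38525344] [ 1.39509998 -0.003937    0.29332474] 0.08303264429455887
[275.2880235  147.82861847]
[275.75974536 208.30892036]
[276.18697554 263.8657199 ]
```

View pics/w15.png

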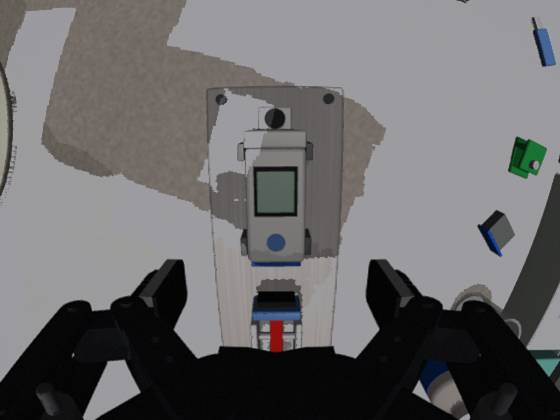

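View pics/s15.png

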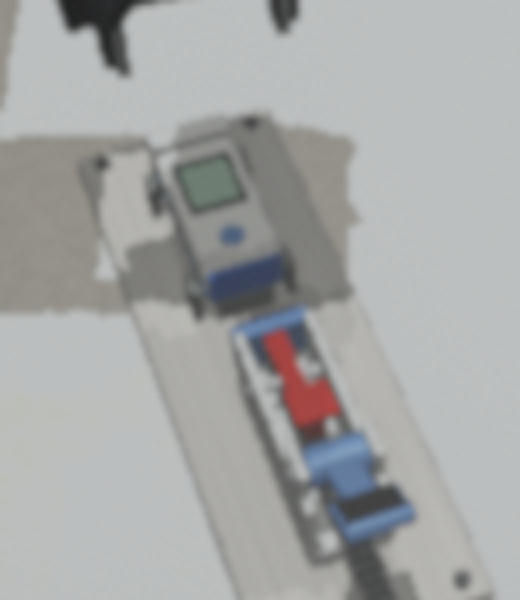

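```bash
python3 - <<'E'
from h import *
s=arm.state(); print(P(s['position'])*1000)
for px in [(122,72),(287,30)]:
  u,v=uc(px,185,185,4); C,d=ray('side',u,v)
  for z in (.14,.15,.16,.17,.18,.19): print(z,(P(C+d*(z-C[2])/d[2])*1000).round(1))
print((P(atz('wrist',275.5,262,.058))*1000).round(1))
E
```

```text
[  0.7171472   72.97699884 157.19658499]
0.14 [-37.1 118.7 140. ]
0.15 [-38.8 108.9 150. ]
0.16 [-40.4  99.1 160. ]
0.17 [-42.1  89.3 170. ]
0.18 [-43.7  79.5 180. ]
0.19 [-45.4  69.7 190. ]
0.14 [ 63.8 116.3 140. ]
0.15 [ 61.  106.6 150. ]
0.16 [ 58.1  96.8 160. ]
0.17 [ 55.3  87.1 170. ]
0.18 [ 52.4  77.3 180. ]
0.19 [ 49.6  67.5 190. ]
[-0.6 23.8 58. ]
```

Call:
play_rows(rows=[0, 0, 0, -0.05, 4, -0.1, 1, 0, 0, 0, -0.05, 8, -0.1, 1, 0, 0, 0, -0.05, 11, -0.1, 1, 0, 0, 0, -0.05, 13, -0.1, 1, 0, 0, 0, -0.05, 14, -0.1, 1, 0, 0, 0, -0.05, 14, -0.1, 1, 0, 0, 0, -0.05, 14, -0.1, 1])

```text
clock: 14.48
position: [0.4727, 0.0099, 0.0167]
tool_rot: [0.555, -0.439, 0.438, -0.555]
contact_force: [0.2, 0.1, 0.4]
finger_gap: 0.0853
```

```bash
python3 - <<'E'
from h import *
s=arm.state(); print(s['clock'],P(s['position'])*1000,s['contact_force'],s['finger_gap'])
w=snapshot('wrist');cv2.imwrite('pics/w16.png',w)
im=snapshot('side'); crop(im,185,185,285,285,5.5,'pics/s16.png')
E
```

```text
14.4833 [-0.62091966 73.11588889 16.73737694] [0.22828318 0.1232496  0.40868603] 0.08526103069723463
```

View pics/w16.png

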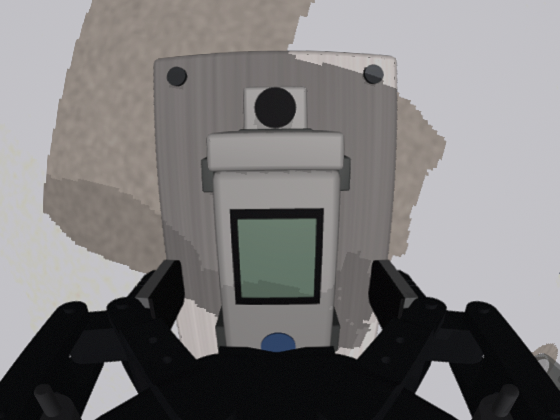

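View pics/s16.png

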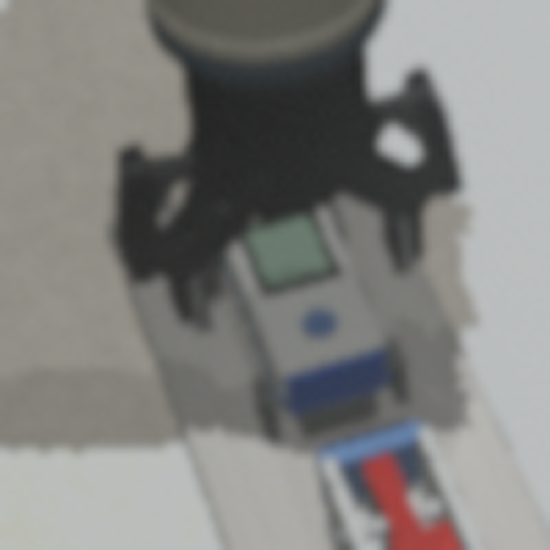

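Call:
play_rows(rows=[0, 0, 0, 0, 0.5, 0, 1, 0, 0, 0, 0, 0.9, 0, 1, 0, 0, 0, 0, 1.2, 0, 1, 0, 0, 0, 0, 1.2, 0, 1])

```text
clock: 14.92
position: [0.4724, 0.0108, 0.0046]
tool_rot: [0.555, -0.438, 0.438, -0.555]
contact_force: [-0.4, 0.0, -0.6]
finger_gap: 0.0851
```

Call:
play_rows(rows=[0, 0, 0, 0, 0, 0, 0.5, 0, 0, 0, 0, 0, 0, 0.3, 0, 0, 0, 0, 0, 0, 0, 0, 0, 0, 0, 0, 0, -0.3, 0, 0, 0, 0, 0, 0, -0.5, 0, 0, 0, 0, 0, 0, -0.5, 0, 0, 0, 0, 0, 0, -0.5], newtons=35)

```text
clock: 15.5
position: [0.4728, 0.0108, 0.0052]
tool_rot: [-0.555, 0.438, -0.438, 0.555]
contact_force: [-0.3, 0.0, 5.5]
finger_gap: 0.0493
```

```bash
python3 - <<'E'
from h import *
s=arm.state(); print(s['clock'],P(s['position'])*1000,s['contact_force'],s['finger_gap'])
w=snapshot('wrist');cv2.imwrite('pics/w17.png',w)
im=snapshot('side'); crop(im,185,185,285,285,5.5,'pics/s17.png')
E
```

```text
15.5 [-0.35031724 73.94865342  5.24232335] [-0.28438423  0.04308301  5.53621556] 0.04931041106933698
```

View pics/w17.png

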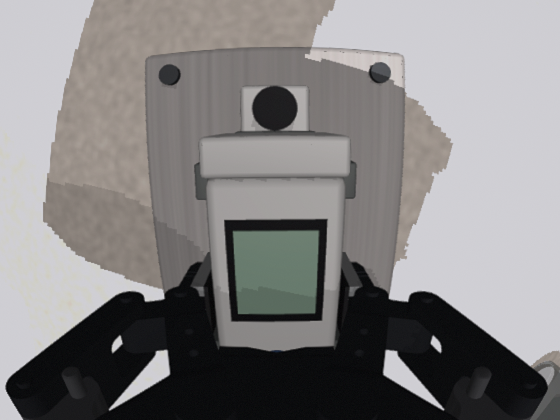

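View pics/s17.png

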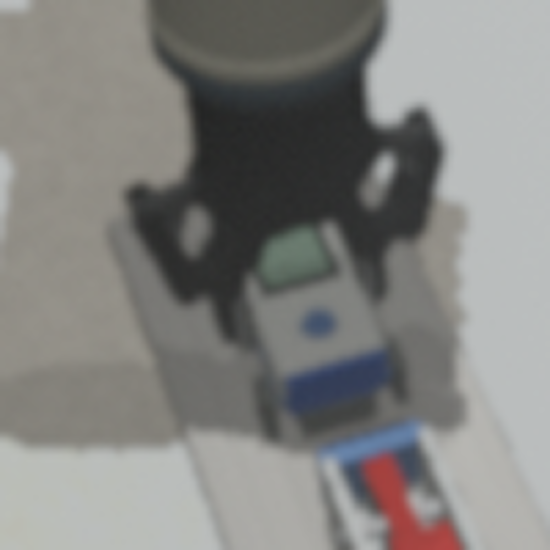

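Call:
play_rows(rows=[0, 0, 0, 0, 0, 0, -0.6, 0, 0, 0, 0, -0.7, 0, -0.6, 0, 0, 0, 0, -1.7, 0, -0.6, 0, 0, 0, 0, -3, 0, -0.6, 0, 0, 0, 0, -5, 0, -0.6, 0, 0, 0, 0, -8, 0, -0.6, 0, 0, 0, 0, -10, 0, -0.6, 0, 0, 0, 0, -10, 0, -0.6], newtons=45)

```text
clock: 16.27
position: [0.4743, 0.0107, 0.1086]
tool_rot: [-0.554, 0.436, -0.44, 0.556]
contact_force: [1.8, -0.3, -2.4]
finger_gap: 0.0495
```

```bash
python3 - <<'E'
from h import *
s=arm.state(); print(s['clock'],s['position'],P(s['position'])*1000,s['contact_force'],s['finger_gap'])
w=snapshot('wrist');cv2.imwrite('pics/w18.png',w)
im=snapshot('side'); crop(im,165,155,315,305,4,'pics/s18.png')
c=.1535; O=np.array([.5045,.3331]); t=np.array([.025,0]); tw=O+[np.cos(c)*t[0],np.sin(c)*t[0]]
print(tw, rel((tw[0],tw[1],s['position'][2])))
zd=np.array([np.cos(c),np.sin(c),0]); M=R.from_matrix(np.c_[np.cross([0,0,-1],zd),[0,0,-1],zd])
print((R.from_quat(s['tool_rot']).inv()*M).as_rotvec(degrees=True))
E
```

```text
16.2667 [0.47428758 0.01068722 0.10862967] [  1.09486203  73.45876951 108.62967314] [ 1.83609592 -0.27616    -2.40335243] 0.049496881211273366
[0.52920605 0.33692245] [-30.40665238  -0.30087829  13.0631995 ]
[-0.28474011  4.64898378  0.08614275]
```

View pics/w18.png

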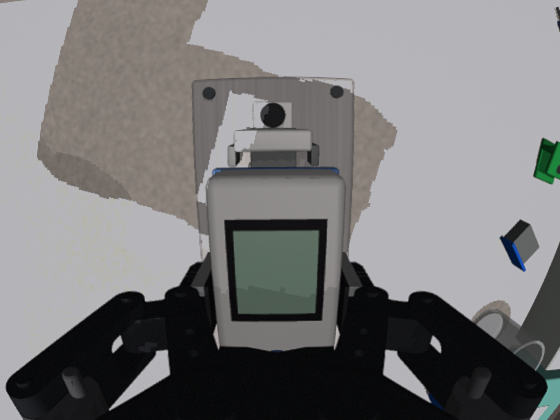

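View pics/s18.png

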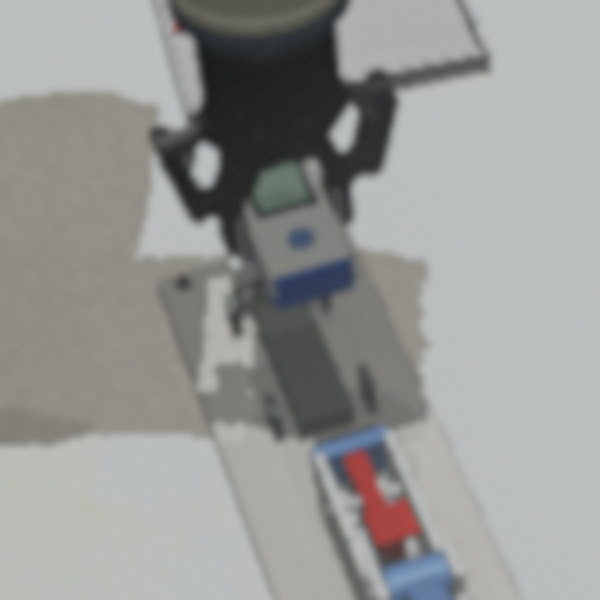

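Call:
play_rows(rows=[0, 0.5, 0, -2, 0, 0.9, -0.6, 0, 1, 0, -5, 0, 2.2, -0.6, 0, 1.5, 0, -8.5, 0, 3.7, -0.6, 0, 2, 0, -12, 0, 5.2, -0.6, 0, 2.5, 0, -15.5, 0, 6.7, -0.6, 0, 3, 0, -19, 0, 8.2, -0.6, 0, 3.5, 0, -22.5, 0, 9.7, -0.6, 0, 4, 0, -26, 0, 11.2, -0.6, 0, 4.6, 0, -29, 0, 12.5, -0.6, 0, 4.6, 0, -30.4, 0, 13.1, -0.6])

```text
clock: 17.2
position: [0.5289, 0.3406, 0.1032]
tool_rot: [0.538, -0.46, 0.459, -0.537]
contact_force: [-0.7, -1.3, -3.1]
finger_gap: 0.0492
```

Call:
play_rows(rows=[0, 0, 0, 0, 2, 0, -0.6, 0, 0, 0, 0, 5, 0, -0.6, 0, 0, 0, 0, 7, 0, -0.6, 0, 0, 0, 0, 7, 0, -0.6])

```text
clock: 17.53
position: [0.526, 0.3354, 0.0295]
tool_rot: [0.54, -0.461, 0.459, -0.534]
contact_force: [-1.5, -0.9, -2.3]
finger_gap: 0.0495
```

```bash
python3 - <<'E'
from h import *
u,v=uc((235,258),165,155,4); C,d=ray('side',u,v)
for z in (.10,.11,.12,.13,.14,.15): print(z,(P(C+d*(z-C[2])/d[2])*1000).round(1))
s=arm.state(); print(s['clock'],s['position'],s['contact_force'],s['finger_gap'])
w=snapshot('wrist');cv2.imwrite('pics/w19.png',w)
im=snapshot('side'); crop(im,180,100,300,220,5,'pics/s19.png')
c=.1535; d=s['position'][:2]-[.5045,.3331]; print('tray frame',np.cos(c)*d[0]+np.sin(c)*d[1],-np.sin(c)*d[0]+np.cos(c)*d[1])
E
```

```text
0.1 [-27.1  98.  100. ]
0.11 [-28.7  88.9 110. ]
0.12 [-30.4  79.7 120. ]
0.13 [-32.1  70.6 130. ]
0.14 [-33.8  61.5 140. ]
0.15 [-35.5  52.4 150. ]
17.5333 [0.5260153  0.33540184 0.02953712] [-1.4752067  -0.89423876 -2.291665  ] 0.04953716530417652
tray frame 0.021614273805273164 -0.0010148709033893032
```

View pics/w19.png

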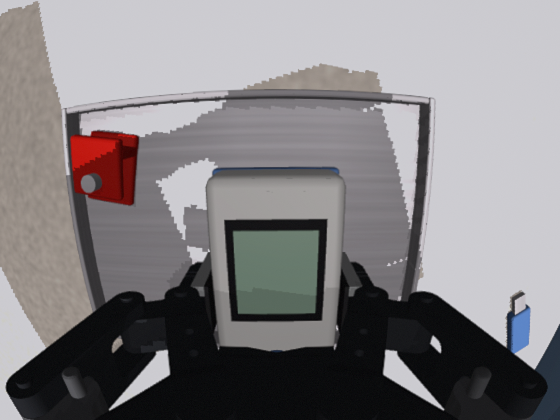

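View pics/s19.png

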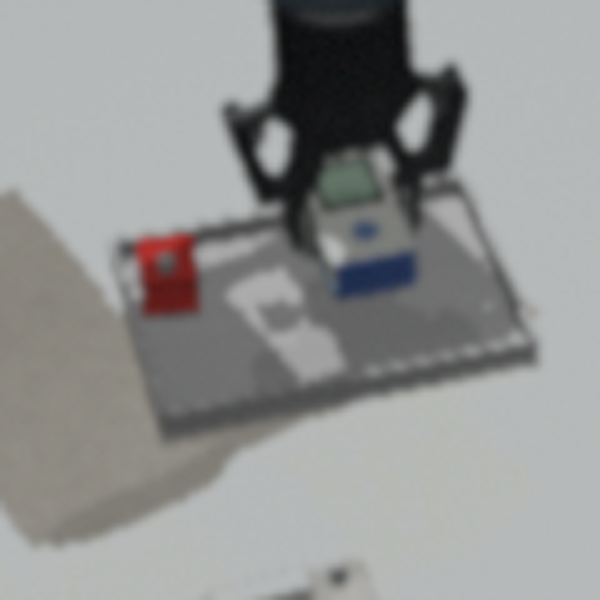

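Call:
play_rows(rows=[0, 0, 0, 0, 2, 0, -0.6, 0, 0, 0, 0, 3.5, 0, -0.6, 0, 0, 0, 0, 4.2, 0, -0.6, 0, 0, 0, 0, 4.4, 0, -0.6, 0, 0, 0, 0, 4.4, 0, -0.6])

```text
clock: 18.05
position: [0.5297, 0.337, -0.0085]
tool_rot: [-0.537, 0.46, -0.46, 0.537]
contact_force: [0.0, 0.1, -3.0]
finger_gap: 0.049
```

Call:
play_rows(rows=[0, 0, 0, 0, 0.15, 0, -0.6, 0, 0, 0, 0, 0.3, 0, -0.6, 0, 0, 0, 0, 0.3, 0, -0.6])

```text
clock: 18.3
position: [0.5297, 0.3371, -0.0115]
tool_rot: [-0.537, 0.46, -0.46, 0.537]
contact_force: [-0.8, -0.6, -2.3]
finger_gap: 0.0495
```

Call:
play_rows(rows=[0, 0, 0, 0, 0.1, 0, -0.6, 0, 0, 0, 0, 0.2, 0, -0.6, 0, 0, 0, 0, 0.2, 0, -0.6])

```text
clock: 18.55
position: [0.5293, 0.337, -0.0141]
tool_rot: [-0.537, 0.46, -0.46, 0.537]
contact_force: [0.2, 0.2, -2.3]
finger_gap: 0.0495
```

Call:
play_rows(rows=[0, 0, 0, 0, 0.2, 0, -0.6, 0, 0, 0, 0, 0.4, 0, -0.6, 0, 0, 0, 0, 0.4, 0, -0.6])

```text
clock: 18.8
position: [0.5295, 0.337, -0.0171]
tool_rot: [-0.537, 0.46, -0.46, 0.537]
contact_force: [-3.4, -2.8, 16.0]
finger_gap: 0.0495
```

Call:
play_rows(rows=[0, 0, 0, 0, 0.1, 0, -0.6, 0, 0, 0, 0, 0.2, 0, -0.6, 0, 0, 0, 0, 0.2, 0, -0.6])

```text
clock: 19.05
position: [0.5296, 0.3371, -0.0173]
tool_rot: [-0.537, 0.46, -0.46, 0.538]
contact_force: [-12.9, -7.7, 49.0]
finger_gap: 0.0497
```

Call:
play_rows(rows=[0, 0, 0, 0, -0.3, 0, -0.6, 0, 0, 0, 0, -0.3, 0, -0.6])

```text
clock: 19.22
position: [0.5297, 0.3371, -0.0163]
tool_rot: [-0.537, 0.46, -0.46, 0.537]
contact_force: [0.2, 0.5, -2.2]
finger_gap: 0.0495
```

```bash
python3 - <<'E'
from h import *
s=arm.state(); print(s['clock'],s['position'],s['contact_force'],s['finger_gap'])
w=snapshot('wrist');cv2.imwrite('pics/w20.png',w)
im=snapshot('side'); crop(im,180,100,300,220,5,'pics/s20.png')
E
```

```text
19.2167 [ 0.52971021  0.33712639 -0.01626491] [ 0.15441723  0.54267531 -2.24768121] 0.04946040055453588
```

View pics/s20.png

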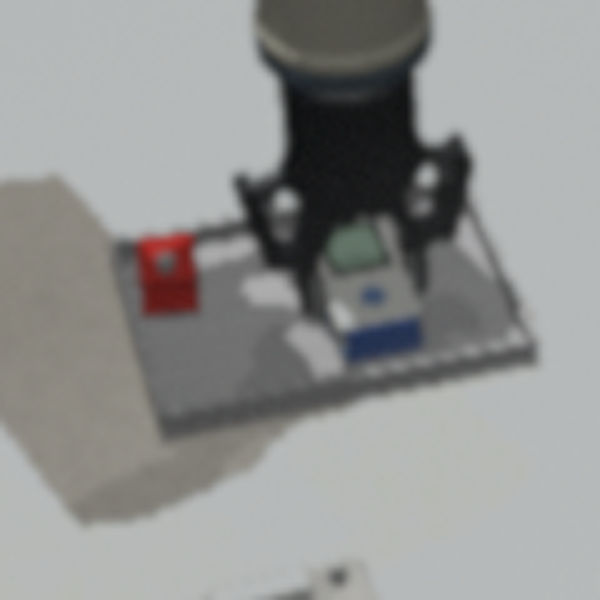

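Call:
play_rows(rows=[0, 0, 0, 0, 0.05, 0, -0.3, 0, 0, 0, 0, 0.05, 0, 0, 0, 0, 0, 0, 0.05, 0, 0.3, 0, 0, 0, 0, 0.05, 0, 0.6, 0, 0, 0, 0, 0.05, 0, 0.8, 0, 0, 0, 0, 0.05, 0, 0.8, 0, 0, 0, 0, 0.05, 0, 0.8])

```text
clock: 19.9
position: [0.5293, 0.3369, -0.0178]
tool_rot: [0.537, -0.46, 0.46, -0.537]
contact_force: [-0.5, -0.6, 0.4]
finger_gap: 0.0773
```

Call:
play_rows(rows=[0, 0, 0, 0, -1, 0, 0.8, 0, 0, 0, 0, -3, 0, 0.8, 0, 0, 0, 0, -6, 0, 0.8, 0, 0, 0, 0, -10, 0, 0.8, 0, 0, 0, 0, -14, 0, 0.8, 0, 0, 0, 4, -18, 0, 0.8, 0, 0, 0, 8, -18, 0, 0.8, 0, 0, 0, 10, -18, 0, 0.8, 0, 0, 0, 10, -18, 0, 0.8])

```text
clock: 20.65
position: [0.5458, 0.2338, 0.1646]
tool_rot: [-0.536, 0.46, -0.461, 0.537]
contact_force: [-0.1, -0.1, -0.1]
finger_gap: 0.077
```

```bash
python3 - <<'E'
from h import *
s=arm.state(); print(s['clock'],s['position'],s['contact_force'],s['finger_gap'])
w=snapshot('wrist');cv2.imwrite('pics/w21.png',w)
im=snapshot('side'); cv2.imwrite('pics/s21f.png',im); crop(im,185,125,315,355,2.6,'pics/s21.png')
E
```

```text
20.65 [0.54582975 0.23380791 0.16460628] [-0.06904149 -0.08811724 -0.06799954] 0.07695289992223227
```

View pics/w21.png

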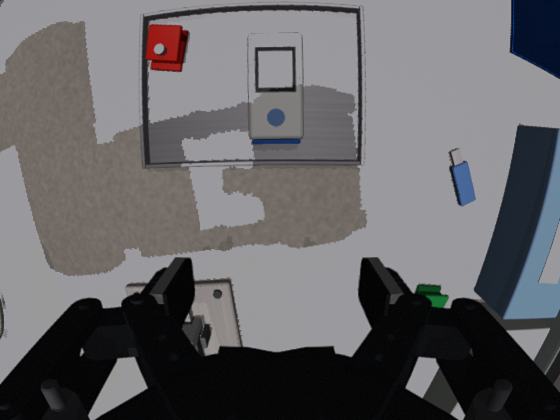

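View pics/s21.png

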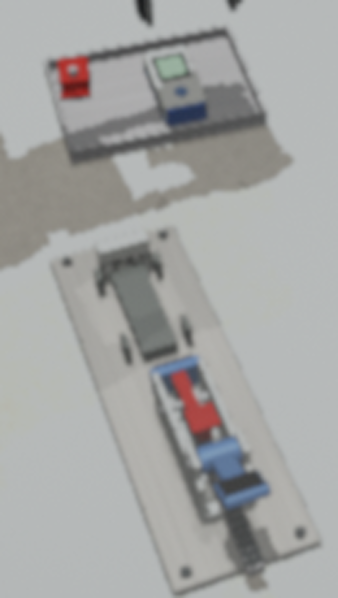

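```bash
python3 - <<'E'
from h import *
c=.1535
for n,(u,v,z) in dict(TL=(248.5,35,.032),TR=(302,35,.032),BL=(249,137,.032),BR=(302,137,.032),capL=(254,140,.030)).items():
  d=atz('wrist',u,v,z)[:2]-[.5045,.3331]; print(n,((np.cos(c)*d[0]+np.sin(c)*d[1])*1000).round(1),((-np.sin(c)*d[0]+np.cos(c)*d[1])*1000).round(1))
w=cv2.imread('pics/w21.png'); crop(w,235,25,315,155,4.5,'pics/w21c.png')
E
```

```text
TL 0.7 49.3
TR 48.3 49.2
BL 0.9 -44.5
BR 48.2 -44.6
capL 5.3 -47.4
```

View pics/w21c.png

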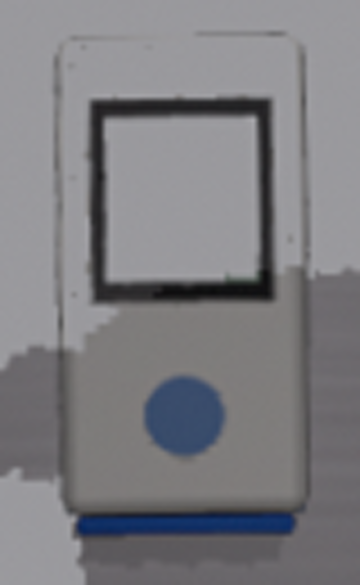

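```bash
python3 - <<'E'
from plant import arm
print(arm.finish_job())
E
```

```text
the job is handed in; nothing more can be done
None
```

The job is handed in at about 20.7 s of the 58 s allowed: the module is home, the jaw is open and the recorder lies flat in the steel tray. No verdict was reported.

- **Pressing:** I used two full trigger strokes and one partial one. The pad force held at about 14 N while the module slid, then rose to about 19 N, where I stopped. By my estimate the jaw pad then pressed the module with about 23 N, under the 36 N limit. The close-up afterwards showed the cap against the housing with no visible gap.
- **Release:** The first press did not go deep enough, so I pressed further and the jaw sprung back. The pictures show it at its starting position.
- **Placing:** The recorder is screen up with its centre at about x 25, y 2 mm in the tray's frame. It looks level and the cap is closed. The gripper is clear of everything, and the red, green and yellow clips, gel bottle, spare module, beaker and blue stick were not touched.

Three things disagreed with the description or went less cleanly:
- **Fingertip position:** The fingertips proved to be about 13 mm (shut) to 30 mm (open) behind the reported tool point, instead of 14 mm ahead. My first approach to the trigger therefore stopped short, and I worked from what I measured.
- **Jaw travel:** The lever angle suggested about 43 mm of travel and the pictures about 36 mm, so I relied on the force and the view of the cap.
- **Setting down:** The wrist force briefly reached 49 N as the recorder touched the tray floor. I backed off before opening the gripper. The 40 N limit covers the arm and gripper body, and I believe this load went through the fingers, but I could not confirm that.

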